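# Load the brake-pad magazine and lock it

## Task

Load every brake pad lying on the bench into the spring-loaded magazine, steel side up, pressing each one down until it clicks under the catches and stays. Then knock the magazine's lock pin fully home with the mallet (not with the gripper itself), and put the mallet back on its rest the way it was. Leave the can, the jar and the bearing alone.

Things in the scene. Friction and masses are not known exactly. Their poses are not given: they have to be found in the camera images.
- pad1_mid (a point): brake pad: flat block 90 x 46 x 20 mm, 0.12 kg, bright steel back plate (top 6 mm) over a dark friction block; lies flat on the bench, steel side up. Point: its centre, 10 mm above its underside; x along the 90 mm, y along the 46 mm, z out of the steel back. Not every start has all five pads (absent: None)
- pad2_mid (a point): brake pad: flat block 90 x 46 x 20 mm, 0.12 kg, bright steel back plate (top 6 mm) over a dark friction block; lies flat on the bench, steel side up. Point: its centre, 10 mm above its underside; x along the 90 mm, y along the 46 mm, z out of the steel back. Not every start has all five pads (absent: None)
- pad3_mid (a point): brake pad: flat block 90 x 46 x 20 mm, 0.12 kg, bright steel back plate (top 6 mm) over a dark friction block; lies flat on the bench, steel side up. Point: its centre, 10 mm above its underside; x along the 90 mm, y along the 46 mm, z out of the steel back. Not every start has all five pads (absent: None)
- pad4_mid (a point): brake pad: flat block 90 x 46 x 20 mm, 0.12 kg, bright steel back plate (top 6 mm) over a dark friction block; lies flat on the bench, steel side up. Point: its centre, 10 mm above its underside; x along the 90 mm, y along the 46 mm, z out of the steel back. Not every start has all five pads (absent: None)
- pad5_mid (a point): brake pad: flat block 90 x 46 x 20 mm, 0.12 kg, bright steel back plate (top 6 mm) over a dark friction block; lies flat on the bench, steel side up. Point: its centre, 10 mm above its underside; x along the 90 mm, y along the 46 mm, z out of the steel back. Not every start has all five pads (absent: None)
- magazine: the pad magazine, an upright open-topped aluminium column on a 150 x 220 x 10 mm base plate fixed to the bench; origin on the bench under the column's axis. Four corner angles (outside 106 x 62 mm) form a slot 94 x 50 mm inside, long along x; they end 148 mm above the bench in flared lead-ins up to 161 mm (reaching 61 mm in x, 39 mm in y from the axis)
- magazine_mouth (a point): point on the column's axis, 132 mm above the bench, level with the flat underside of the two catches; x along the slot's long side, y along its short side, z up. The slot's long sides are open over the middle 68 mm, so fingers can go down beside a pad. A pad set in the mouth rests on the catches' slopes with its underside about 9 mm above this point
- catch_tip (a point): inner edge of one of two like, weakly sprung catches at the middle of the short sides (18 mm wide, 41.5 mm from the axis): sloping above, flat below. A pad pushed down at its middle spreads them (about 4 N); once its top is 1 mm or more below their underside they snap over it and hold it, top level with magazine_mouth. The next pad pushes the stack down 20 mm more
- follower (a joint): the sprung plate in the column that carries the pads: 0 = empty, its top level with the catches' underside; grows downwards (m), 0.020 for each latched pad, stop at 0.108. Spring 3.5 N at 0, rising by 1.5 N per 10 mm
- lock_pin (a joint): the magazine's lock pin: 0 = up, 0.020 m = fully home; it is sprung but stiff, stays where it is left, needs about 9 N to drive
- lock_pin_top (a point): centre of the flat steel head (32 mm diameter) of the lock pin, in the middle of its top face; the pin stands in a round grey boss (40 mm across, 70 mm high) on the magazine's base plate, 115 mm from the column's axis along the magazine's +y; the top is 100 mm above the bench when up, 80 mm when home
- mallet: the mallet, 0.40 kg: origin at the centre of the head's lower face, x from handle to head, z up along the head's axis when it stands on its rest
- mallet_head (a point): centre of the mallet's head, a drum 50 mm in diameter and 70 mm high with rubber faces; the striking faces are 35 mm below and above this point. Axes as the mallet's; a wooden handle 20 mm wide and 24 mm high runs from the head towards -x, its end 190 mm from the head's axis, its middle line level with this point (43 mm above the bench on the rest)
- mallet_grip (a point): point on the middle line of the mallet's handle, 48 mm from the head's axis towards -x: the place to grip it; axes as the mallet's
- rest_spot (a point): the mallet's rest, a black plate 240 x 90 mm fixed to the bench, floor 8 mm high, rims to 18 mm on both long sides and at the head end, a block under the handle's end with its top 31 mm above the bench. Point: where the centre of the mallet's head belongs, 43 mm above the bench; x from handle to head
- spray_can: bystander: blue can, 60 mm across, 170 mm high; origin under its middle
- grease_jar: bystander: white jar, 70 mm across, 80 mm high; origin under its middle
- bearing: bystander: steel ring, 64 mm across, 18 mm high; origin under its middle
Mind the look-alikes: they are no part of the job. What is shaped like the part that bears pad1_mid but brown or pink is not meant. What is shaped like the part that bears pad3_mid but yellow is not meant.

How it is judged:
On the way, in this order (a step that is already met when the one before it is completed fails the run):
1. every pad present is in the magazine, steel side up, held under the catches (horizontal distance between each of pad1_mid, pad2_mid, pad3_mid, pad4_mid, pad5_mid and magazine_mouth below 0.006 m and z of each of pad1_mid, pad2_mid, pad3_mid, pad4_mid, pad5_mid in the frame of magazine_mouth below -0.0075 m and angle between each of pad1_mid, pad2_mid, pad3_mid, pad4_mid, pad5_mid's own z axis and vertical below 0.08 rad), for 0.3 s.
2. the lock pin is driven home with the mallet (value of joint lock_pin above 0.0165 m), for 0.1 s.
At the end, for the whole second after the job is handed in: Every pad present lies in the column within 6 mm of its axis, steel side up and flat, its top no more than 2.5 mm above the catches' underside; the lock pin is at least 16.5 mm down; the mallet stands on its rest, head within 25 mm of its spot, upright and at rest (all of step 1 and value of joint lock_pin above 0.0165 m and horizontal distance between mallet_head and rest_spot below 0.025 m and height (world z) of mallet_head below 0.055 m and angle between mallet_head's own z axis and vertical below 0.15 rad and linear speed of mallet below 0.02 m/s); the robot touches nothing.
It fails at once if the gripper itself pushes the lock pin (contact force between any of the arm, the fingers and lock_pin above 2 N).
It fails at once if a bystander is moved more than 30 mm (distance of spray_can from where it was at the start of the episode above 0.03 m).
It fails at once if a bystander is moved more than 30 mm (distance of grease_jar from where it was at the start of the episode above 0.03 m).
It fails at once if a bystander is moved more than 30 mm (distance of bearing from where it was at the start of the episode above 0.03 m).
Of pad1, pad2, pad3, pad4, pad5 only 3 to 5 are there at a start; the rules pass over those that are not, and their reading is None.
At some moment in a run one of pad1, pad2, pad3, pad4, pad5 may be knocked a few centimetres aside while the robot is not near it.
It also fails if it takes over 210 s, if anything falls off the work surface, if the arm or the gripper's body presses on something with over 40 N, if the wrist force passes 120 N, or if a joint passes its speed limit or range.

## Robot

A 7-joint arm with a two-finger parallel gripper is mounted at the origin on the work surface. World frame = base frame: x ahead of the robot, y to its left, z up, the work surface at z = 0. Lengths are in m, angles in rad, forces in N, time in s.
With the tool pointing down it reaches from about 0.4 to 0.85 m from the base axis. Payload 10.4 kg.
Tool frame: the origin (TCP) lies midway between the tips of the shut fingers; the grasp point (between the pads) lies manip.grip_depth behind it (manip.grip_depth is the distance from the TCP to the grasp point, in m); z points along the fingers, x is the direction in which the jaws open and shut, and the axes are right-handed (so a half turn about z gives the same grasp; the last joint's range is limited). The gripper opens to 85 mm and grips with 20 to 120 N. Pads are 22 mm wide; open, the fingers measure 114 mm over their backs; the gripper's body (76 mm by 85 mm) begins 54 mm behind the grasp point. The pads swing forward as they close: fully open they stand 13 mm farther back than shut.
Start: joints at [-1.368, 0.332, -0.065, 1.46, 0.022, 1.35, -0.088], TCP at [0.14, 0.609, 0.231] pointing down, gripper open.
Joint ranges: [-2.6, 2.6], [-0.5, 2.12], [-1.47, 1.34], [0.16, 2.42], [-1.27, 4.41], [0.06, 2.06], [-2.6, 2.6]. Speed limits (rad/s): [2.22, 2.22, 2.79, 2.79, 3.14, 3.14, 3.14].

## Interface

Orientations are given as a unit quaternion [x, y, z, w].
In Python, from workcell import manip gives the robot as it stands. The module is installed in compiled form; this text tells all that it offers.
- The arm moves only by the tool send_rows, never from a script. Its argument "steps" is a list of rows, each a list of 2 entries, a list of its own where there are three numbers: the shift along the tool's x, y, z in m, then the turn about the tool's z in rad. In form: [[[x, y, z], spin], ...]. A call has exactly 8 rows; each row is the pose to reach, as a shift and turn from the pose commanded when the call began, along the tool's axes at that moment; what a row does not reach only later rows make up. A row lasts 1/8 s, in which the tool goes at most 62.5 mm and 10.7 degrees, less where a joint would pass 70% of its speed; a pose out of reach is approached as far as the arm can. A call with a gripper value outside its range is refused whole. "hand" is the opening, from 0 (shut) to 1 (fully open), set as the call begins (left out, the last holds). The fingers move at their own pace and stop on an object; "force" is the grip in N (left out, the last holds). Time passes only in rows, so rows that repeat a pose let the fingers close, or fill a call up. It gives the time, the measured TCP pose, the force and the opening at its end, in the units of the state.
- manip.get_obs(): the state, without advancing time (a new reading comes with each control period).
- manip.camera(name): name is "scene" or "top" or "wrist"; returns (picture, depth): 400x640x3 uint8, red, green, blue; 400x640 float32, m along the optical axis (not along the pixel's ray), 0 where there is no reading.
- manip.camera_info(name): a dict with "intrinsics" (3x3 intrinsics, pixels), "dist_coeffs" ([k1, k2, p1, p2, k3] as OpenCV has them; the pictures are not rectified), "pose" (4x4, takes a point from camera to world coordinates); the wrist camera has in their place "T_tool_cam" (4x4, takes a point from camera to tool coordinates, whose origin is the TCP and whose axes are the tool frame's). Camera axes: x right, y up, looking along -z (the intrinsics and any distortion apply to the point x, -y, -z); pixel columns grow to the right and rows downward; lengths in m; the calibration is good to about 2 mm. A picture is of the moment at which its call begins: read the wrist's pose just before it. camera_info takes no time and is no camera call.
- manip.hand_in(): hands the job in, once; it reports no verdict.
The state is a dict: "clock": time; "joint_pos": joint angles; "joint_velocities": joint speeds; "tau": joint torques, N m; "position": TCP position; "ee_rot": TCP orientation; "ft_force": force on the tool from outside, world axes, zero at the start; "torque": the same for the moment, N m; "grip_width": opening from 0.0 (shut) to 1.0 (fully open).
Only numpy, scipy, OpenCV 4.12 (cv2) and the standard library are available. Lean on these libraries where they do the work, as an engineer would, in place of code of your own. Each camera call takes 0.05 s, during which the arm holds its last target.

## Working session

There is one attempt and no reset: what is moved stays moved. The work goes in short steps, Python scripts to look and compute and a tool call to move; the robot and the scene stay as the last step left them, time stands still between calls to the robot, and variables do not carry over. Pictures are saved under pics/ and viewed, and the job is handed in when it is done.

Besides the shell and the picture viewer there is one more tool, called after "Request:" as name(argument=value, ...), one argument or row to a line, values as JSON. send_rows: Moves the arm, as the interface text tells. Its arguments: {"type":"object","properties":{"steps":{"type":"array"},"hand":{"type":"number"},"force":{"type":"number"}},"required":["steps"]}

```bash
mkdir -p pics; ls
cat > h.py <<'E'
import numpy as np, cv2
from workcell import manip
from scipy.spatial.transform import Rotation as R
def snap(name,fn):
    o=manip.get_obs(); p,d=manip.camera(name); np.savez(f'{fn}.npz',p=p,d=d,pos=o['position'],rot=o['ee_rot'])
    cv2.imwrite(f'pics/{fn}.png',p[:,:,::-1]); return p,d
def pose(name,o=None):
    ci=manip.camera_info(name)
    if 'pose' in ci: return np.array(ci['pose'])
    T=np.eye(4);T[:3,:3]=R.from_quat(o['rot']).as_matrix();T[:3,3]=o['pos']
    return T@np.array(ci['T_tool_cam'])
def world(name,uv,depth,o=None):
    ci=manip.camera_info(name);K=np.array(ci['intrinsics']);D=np.array(ci['dist_coeffs'],float)
    uv=np.asarray(uv,float).reshape(-1,1,2)
    n=cv2.undistortPoints(uv,K,D).reshape(-1,2); depth=np.asarray(depth).reshape(-1)
    c=np.c_[n[:,0]*depth,-n[:,1]*depth,-depth]
    T=pose(name,o); return c@T[:3,:3].T+T[:3,3]
def cloud(name,fn):
    o=np.load(f'{fn}.npz');d=o['d'];v,u=np.mgrid[0:400,0:640]
    w=world(name,np.c_[u.ravel(),v.ravel()],d.ravel(),o).reshape(400,640,3)
    w[d==0]=np.nan; return o['p'],w
E
python3 - <<'E'
from h import *
print(manip.get_obs()); print(manip.grip_depth)
for n in('scene','top','wrist'):
    snap(n,n+'0'); print(manip.camera_info(n))
E
```

```text
pics
{'clock': 0.0, 'joint_pos': array([-1.36758301,  0.33288977, -0.06469596,  1.46097072,  0.02161176,
        1.34987174, -0.08850759]), 'joint_velocities': array([-1.67709833e-04, -1.55025442e-03, -5.19345470e-05,  7.33752848e-04,
       -1.29016782e-03, -2.92270022e-06, -1.21769824e-03]), 'tau': array([-5.38650074e-04, -6.25466323e+01,  4.86637757e-02, -3.91597438e+01,
        1.61511416e-02,  1.01329613e-02,  3.86283261e-05]), 'position': array([0.13986344, 0.60876007, 0.2304907 ]), 'ee_rot': array([ 7.82267861e-01,  6.22941789e-01, -5.39084450e-04,  4.80037330e-04]), 'ft_force': array([-0.36648852,  0.1685789 , -0.21997562]), 'torque': array([0.02495576, 0.02665779, 0.05754635]), 'grip_width': 0.9998061348398798}
0.0187
{'intrinsics': array([[371.71961179,   0.        , 314.22141436],
       [  0.        , 371.71961179, 200.29301835],
       [  0.        ,   0.        ,   1.        ]]), 'dist_coeffs': array([0.01719547, 0.        , 0.        , 0.        , 0.        ]), 'pose': array([[-0.60087935, -0.65596217,  0.45679058,  0.99209881],
       [ 0.79929443, -0.48698777,  0.352
[... 567 characters left out ...]
8344465,  1.16819955],
       [ 0.        ,  0.        ,  0.        ,  1.        ]])}
{'intrinsics': array([[321.59992317,   0.        , 325.4448816 ],
       [  0.        , 321.59992317, 193.84350977],
       [  0.        ,   0.        ,   1.        ]]), 'dist_coeffs': array([-0.05290093,  0.        ,  0.        ,  0.        ,  0.        ]), 'T_tool_cam': array([[ 9.99999924e-01,  2.87797238e-04,  2.61147910e-04,
        -1.87475414e-04],
       [ 3.45399076e-04, -9.66189653e-01, -2.57832185e-01,
        -6.49990943e-02],
       [ 1.78115018e-04,  2.57832256e-01, -9.66189679e-01,
        -1.41984928e-01],
       [ 0.00000000e+00,  0.00000000e+00,  0.00000000e+00,
         1.00000000e+00]])}
```

View pics/top0.png

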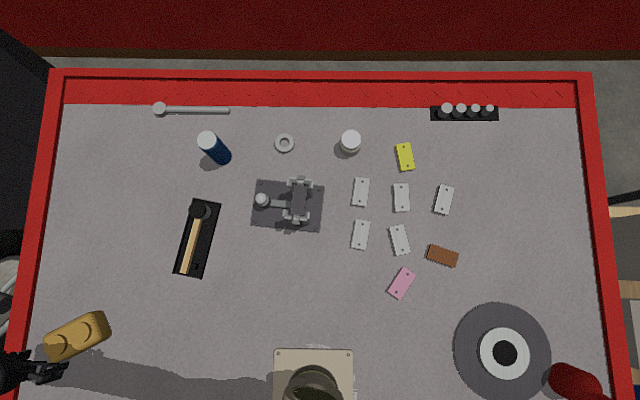

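View pics/scene0.png

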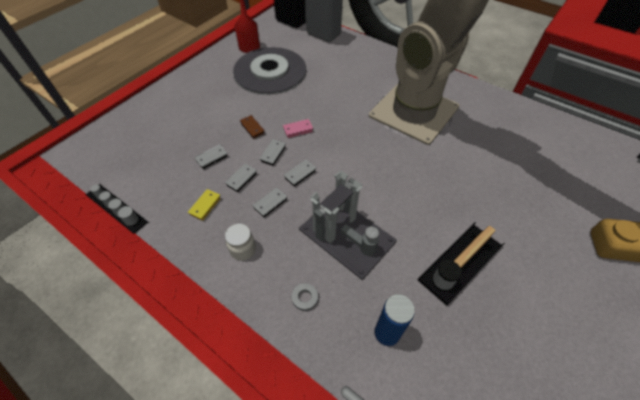

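View pics/wrist0.png

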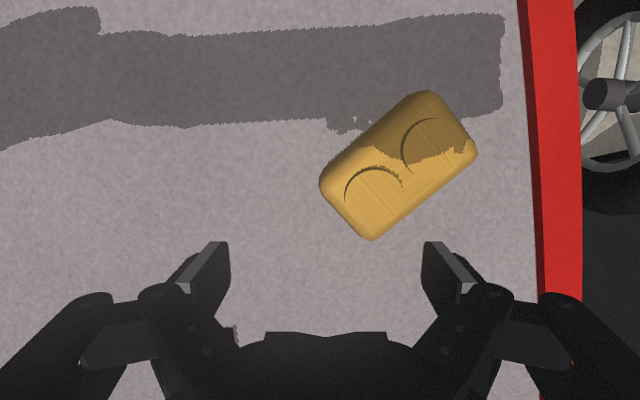

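```bash
cat > det.py <<'E'
from h import *
def pads(name,fn,zlo=0.012,zhi=0.03):
    p,w=cloud(name,fn); hsv=cv2.cvtColor(p,cv2.COLOR_RGB2HSV)
    m=((w[...,2]>zlo)&(w[...,2]<zhi)).astype(np.uint8)
    n,l,s,c=cv2.connectedComponentsWithStats(m)
    out=[]
    for i in range(1,n):
        if s[i,4]<60: continue
        pts=w[l==i]; r=cv2.minAreaRect((pts[:,:2]*1000).astype(np.float32))
        (cx,cy),(a,b),t=r
        if a<b: a,b,t=b,a,t+90
        out.append((c[i].round(),s[i,4],np.round([cx,cy,a,b,(t+90)%180-90],1),np.nanmedian(pts[:,2]).round(4),hsv[l==i].mean(0).round()))
    return out
E
python3 - <<'E'
from det import *
for n in('top','scene'):
    print(n)
    for r in pads(n,n+'0'): print(*r)
p,w=cloud('top','top0')
z=w[...,2]
# crop enlarged
cv2.imwrite('pics/crop_pads.png',cv2.resize(p[120:310,330:480,::-1],None,fx=3,fy=3))
cv2.imwrite('pics/crop_mag.png',cv2.resize(p[120:290,160:340,::-1],None,fx=3.5,fy=3.5))
E
```

```text
top
[341. 178.] 15460 [5.080e+02 5.000e-01 1.807e+03 9.964e+02 8.990e+01] 0.0171 [  7. 197. 149.]
[186. 109.] 573 [853.3 418.1 252.6  45.1  86.8] 0.0223 [ 50.   8. 129.]
[284. 142.] 231 [751.  104.9  61.1  60.8 -58.4] 0.0192 [ 36.   5. 147.]
[405. 156.] 400 [ 708.  -285.6   89.4   47.6    9.6] 0.0213 [ 30. 145. 175.]
[361. 191.] 410 [ 592.2 -142.5   90.5   45.9   -8.4] 0.0214 [ 36.   4. 159.]
[401. 196.] 415 [ 575.1 -269.7   88.2   46.4    1.6] 0.0212 [ 35.   4. 162.]
[444. 199.] 444 [ 568.5 -401.3   94.1   46.8  -15.7] 0.0214 [ 37.   5. 158.]
[286. 195.] 60 [573.7  97.1  43.9  36.1  39.6] 0.0139 [119.  17.  62.]
[208. 231.] 213 [438.6 366.7 242.6  91.1  -9.9] 0.0183 [85. 54. 36.]
[265. 212.] 120 [515.2 165.1  71.4  69.2  85.5] 0.0133 [129.  14.  77.]
[181. 243.] 130 [419.6 413.8 184.5   8.5 -10.6] 0.0171 [86. 82. 20.]
[361. 234.] 446 [ 455.8 -141.1   92.7   46.3  -10.2] 0.0209 [ 37.   4. 160.]
[400. 240.] 450 [ 440.4 -260.3   91.8   46.6   12.9] 0.0206 [ 37.   4. 162.]
[442. 255.] 458 [ 394.2 -388.8   90.3   46.3   71.1] 0.021 [ 14. 141. 115.]
[401. 283.] 472 [ 310.3 -263.1   89.6  
[... 1668 characters left out ...]
]
[131. 220.] 60 [ 862.5 -402.1   34.5   16.6  -10.2] 0.0204 [50.  6. 53.]
[454. 269.] 423 [438.7 367.6 240.4  90.2 -11.1] 0.0188 [76. 18. 32.]
[608. 250.] 265 [191.4 650.6 124.1  58.6  75. ] 0.022 [ 19. 140.  67.]
[358. 245.] 175 [563.9 133.7 125.8  40.  -87.6] 0.0179 [95. 10. 52.]
[326. 239.] 75 [593.4  61.2  59.4  26.8 -46.6] 0.02 [87.  9. 54.]
[245. 254.] 85 [751.4 -86.7  67.9  29.3 -28. ] 0.0204 [22. 23. 86.]
[439. 285.] 77 [531.9 351.   48.5  24.6  85.5] 0.0211 [56. 11. 38.]
[305. 296.] 428 [749.3 106.7  63.7  59.8  36.7] 0.0188 [ 46.   4. 127.]
[384. 341.] 64 [721.  311.5  56.5  21.4 -76.2] 0.0219 [109. 131.  59.]
[350. 394.] 182 [859.8 313.3  45.9  20.7 -89.1] 0.0219 [ 42.   4. 120.]
```

View pics/crop_pads.png

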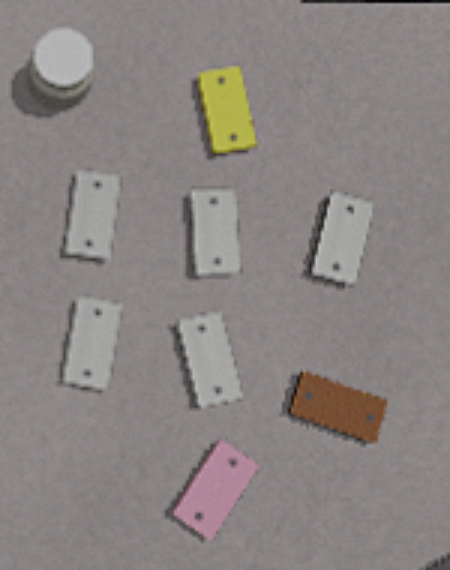

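View pics/crop_mag.png

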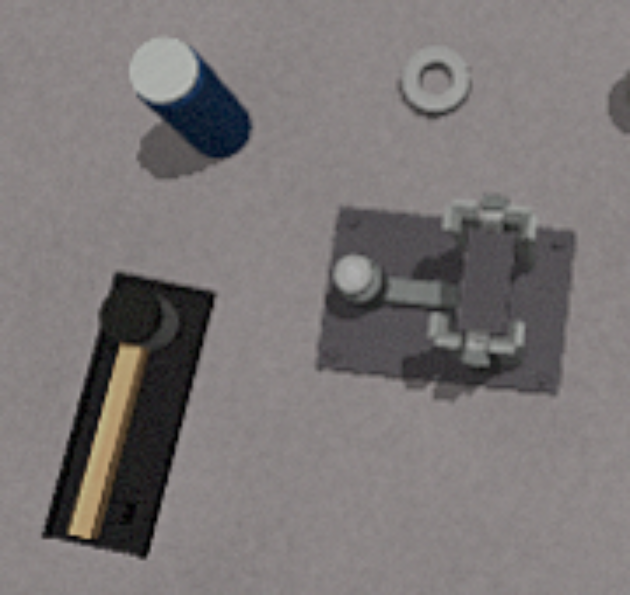

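```bash
cat >> h.py <<'E'
def go(x,y,z,a=None,obs=None):
    """a: desired world angle (deg) of tool y axis. prints shift, spin"""
    o=obs or manip.get_obs(); M=R.from_quat(o['ee_rot']).as_matrix(); P=np.array(o['position'])
    s=M.T@(np.array([x,y,z])-P); cur=np.degrees(np.arctan2(M[1,1],M[0,1]))
    sp=0 if a is None else -((a-cur+180)%360-180)
    print('t%.1f'%o['clock'],'pos',P.round(4),'ang %.2f'%cur,'tilt',M[:,2].round(4),'F',np.round(o['ft_force'],1),'g %.3f'%o['grip_width'],'-> shift',s.round(4),'spin %.4f'%np.radians(sp))
E
python3 - <<'E'
from h import *
for n in('top','scene'):
    p,w=cloud(n,n+'0'); z=w[...,2]; X,Y=w[...,0],w[...,1]
    def sh(lbl,m):
        pts=w[m]; r=cv2.minAreaRect((pts[:,:2]*1000).astype(np.float32)); print(n,lbl,m.sum(),np.round(r[0],1),np.round(r[1],1),round(r[2],1),'med',np.median(pts,0).round(4))
    box=(X>.4)&(X<.68)&(Y>-.02)&(Y<.25)
    sh('pin',box&(z>.09)&(z<.108)&(Y>.11)); sh('posts',box&(z>.14)&(Y<.11)); sh('plate',box&(z>.006)&(z<.015)&(abs(X-.55)<.12))
    v=np.array([0])
    mb=(X>.3)&(X<.6)&(Y>.28)&(Y<.45)
    sh('mhead',mb&(z>.07)&(z<.085)); sh('handle',mb&(z>.045)&(z<.06)&(Y>.25)); sh('rest',mb&(z>.004)&(z<.03))
    for q,lo,hi in(('can',.16,.18),('jar',.07,.09)):
        bb=(X>.6)&(z>lo)&(z<hi)&(Y>-.3); 
        if bb.sum()>5: sh(q,bb)
go(.4,.3,.3,-13)
E
```

```text
top pin 92 [553.2 158.5] [30.6 28.9] 46.1 med [0.553  0.1586 0.0989]
top posts 313 [541.6  44.6] [ 73.7 138.6] 84.8 med [0.5793 0.0448 0.1565]
top plate 1981 [547.5 112.8] [233.9 267.4] 1.8 med [0.5339 0.1096 0.0111]
top mhead 250 [516.9 352.9] [51.8 49.7] 43.3 med [0.5175 0.3525 0.0784]
top handle 441 [435.  366.3] [ 32.3 213.3] 74.5 med [0.4157 0.3702 0.0548]
top rest 1692 [449.9 365.2] [299.7 169.2] 0.2 med [0.4305 0.3569 0.0092]
top can 322 [646.5 200.1] [300.4  54. ] 62.2 med [0.7019 0.3064 0.1707]
top jar 359 [724.6  95.7] [ 59.6 463.3] 5.4 med [ 0.7378 -0.1038  0.0811]
scene pin 136 [550.4 161. ] [30.1 29.8] 6.1 med [0.5524 0.1612 0.0984]
scene posts 406 [540.5  45.4] [ 74.6 137.1] 84.0 med [0.5028 0.0393 0.1549]
scene plate 2418 [542.6 106.4] [217.1 252.4] 0.3 med [0.5707 0.1162 0.011 ]
scene mhead 374 [516.8 352.2] [48.6 48.5] 35.7 med [0.5188 0.3523 0.0792]
scene handle 502 [438.4 374.4] [ 44.8 214.2] 75.3 med [0.4197 0.3717 0.0559]
scene rest 2313 [450.8 364.9] [168.5 297.5] 89.7 med [0.4447 0.3742 0.0098]
scene can 716 [703.8 306.9] [54.6 55. ] 37.3 med [0.7059 0.3077 0.1712]
scene jar 577 [674.3  95.9] [156.4 474.3] 5.5 med [ 0.7367 -0.0964  0.0806]
t0.1 pos [0.1398 0.6089 0.2307] ang -12.93 tilt [-2.0e-04 -1.1e-03 -1.0e+00] F [ 1.1 -0.6  0.6] g 1.004 -> shift [-0.2429  0.3227 -0.069 ] spin 0.0011
```

Request:
send_rows(
  steps=[
    [[-0.03,0.04,-0.01],0],
    [[-0.06,0.08,-0.02],0],
    [[-0.1,0.12,-0.03],0],
    [[-0.14,0.17,-0.04],0],
    [[-0.18,0.22,-0.05],0],
    [[-0.22,0.27,-0.06],0],
    [[-0.25,0.31,-0.06],0],
    [[-0.28,0.325,-0.06],0],
  ],
  hand=1,
  force=60,
)

```text
clock: 1.15
position: [0.3959, 0.2607, 0.2913]
ee_rot: [0.783, 0.621, 0.0, 0.0]
ft_force: [0.9, 0.3, -0.4]
grip_width: 1.004
```

```bash
python3 -c "
from h import *
go(.455,-.14,.15,-10)
go(.525,.045,.25,-5.4)"
```

```text
t1.1 pos [0.3959 0.2607 0.2913] ang -13.15 tilt [ 4.e-04 -2.e-04 -1.e+00] F [ 0.9  0.3 -0.4] g 1.004 -> shift [-0.3768  0.1487  0.1414] spin -0.0551
t1.1 pos [0.3959 0.2607 0.2913] ang -13.15 tilt [ 4.e-04 -2.e-04 -1.e+00] F [ 0.9  0.3 -0.4] g 1.004 -> shift [-0.1807  0.1748  0.0414] spin -0.1353
```

Request:
send_rows(
  steps=[
    [[-0.03,0.03,0.0],-0.02],
    [[-0.06,0.06,0.0],-0.05],
    [[-0.09,0.09,0.0],-0.08],
    [[-0.12,0.12,0.0],-0.11],
    [[-0.15,0.15,0.0],-0.135],
    [[-0.175,0.175,0.0],-0.135],
    [[-0.18,0.185,0.0],-0.135],
    [[-0.18,0.185,0.0],-0.135],
  ],
)

```text
clock: 2.15
position: [0.534, 0.0469, 0.2909]
ee_rot: [0.739, 0.674, -0.0, -0.0]
ft_force: [-0.5, -0.1, -0.1]
grip_width: 0.999
```

```bash
python3 -c "
from h import *
snap('wrist','w1')
o=np.load('w1.npz')
go(.455,-.14,.15,-10)
p,w=cloud('wrist','w1');z=w[...,2]
M=R.from_quat(o['rot']).as_matrix()
print(np.nanmin(z),np.nanmax(z))
T=(w-o['pos'])@M
def sh(l,m):
  r=cv2.minAreaRect((w[m][:,:2]*1000).astype(np.float32)); print(l,m.sum(),np.round(r[0],1),np.round(r[1],1),round(r[2],1))
sh('pin',(z>.09)&(z<.108)&(w[...,1]>.11)); sh('posts',(z>.145)&(z<.17)&(w[...,1]<.11)&(w[...,1]>-.02))
"
```

```text
t2.2 pos [0.5337 0.0477 0.291 ] ang -5.16 tilt [-7.e-04  2.e-04 -1.e+00] F [ 0.9  0.8 -0.1] g 0.999 -> shift [-0.194  -0.0614  0.141 ] spin 0.0845
-0.0043820553673697415 0.39301010377254936
pin 1235 [617.7 226.6] [223.4  59.3] 43.3
posts 2344 [539.7  44.9] [ 74.3 117.9] 84.5
```

View pics/w1.png

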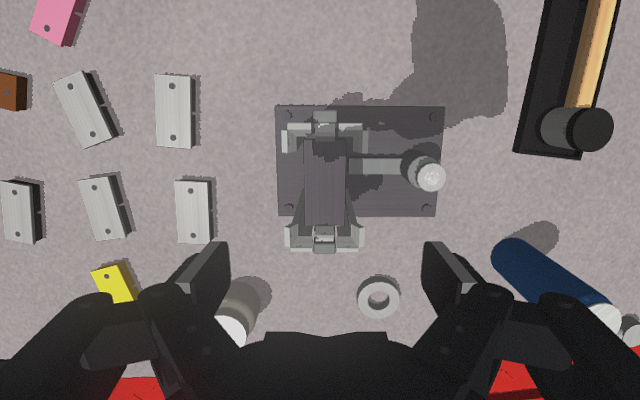

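```bash
python3 -c "
from det import *
for r in pads('wrist','w1'): 
  if r[4][1]<20 and 70<r[2][2]<100: print(*r)
p,w=cloud('wrist','w1');z=w[...,2]
m=(z>.09)&(z<.108)&(abs(w[...,1]-.159)<.025)&(abs(w[...,0]-.552)<.03)
r=cv2.minAreaRect((w[m][:,:2]*1000).astype(np.float32));print('pin',m.sum(),r)
"
```

```text
[ 83. 109.] 2568 [ 439.  -260.2   90.4   48.2   13.3] 0.0193 [ 23.   6. 169.]
[173. 111.] 2661 [ 454.2 -140.7   90.2   47.5   -9.8] 0.0193 [ 22.   6. 184.]
[376. 164.] 886 [546.4 120.4  92.5  30.  -89.5] 0.0288 [ 61.   5. 113.]
[102. 208.] 2077 [ 572.5 -269.1   90.    47.8    2.4] 0.0192 [ 22.   6. 171.]
[ 18. 212.] 1929 [ 566.7 -402.2   91.9   48.7  -15.5] 0.0191 [ 26.   6. 161.]
[192. 211.] 2151 [ 589.  -141.5   90.9   46.6   -8.1] 0.0192 [ 22.   6. 183.]
pin 672 ((550.3767700195312, 159.05397033691406), (30.815465927124023, 30.499839782714844), 0.254289835691452)
```

Request:
send_rows(
  steps=[
    [[-0.04,-0.01,0.02],0.04],
    [[-0.08,-0.02,0.05],0.085],
    [[-0.12,-0.03,0.08],0.085],
    [[-0.16,-0.045,0.11],0.085],
    [[-0.18,-0.055,0.13],0.085],
    [[-0.19,-0.06,0.14],0.085],
    [[-0.194,-0.061,0.14],0.085],
    [[-0.194,-0.061,0.14],0.085],
  ],
)

```text
clock: 3.2
position: [0.4566, -0.1403, 0.1521]
ee_rot: [0.766, 0.643, 0.001, 0.0]
ft_force: [0.4, 0.7, 0.5]
grip_width: 0.999
```

```bash
python3 -c "
from det import *
snap('wrist','w2')
for r in pads('wrist','w2'): 
  if r[4][1]<20: print(*r)
go(.455,-.14,.05,-10)
"
```

```text
[324. 179.] 5223 [ 454.  -140.8   89.7   46.1  -10.3] 0.0192 [ 23.   6. 159.]
[189. 186.] 5140 [ 439.1 -260.7   90.5   47.6   13.3] 0.0193 [ 21.   6. 175.]
[523. 182.] 605 [482.8  36.1  52.6  15.7 -59. ] 0.0211 [57.  8. 66.]
[483. 174.] 156 [473.1   0.8  12.4  11.8  54.6] 0.0145 [149.  14.  86.]
[568. 242.] 112 [549.5  77.8   9.8   7.3 -89.2] 0.023 [69. 10. 55.]
[547. 279.] 576 [587.5  54.7  42.4  12.5 -64.5] 0.0213 [51.  8. 64.]
[502. 277.] 186 [578.   10.1  18.1   6.3 -23.7] 0.0215 [43.  6. 80.]
[347. 301.] 2960 [ 579.9 -141.    72.4   46.2   -7.9] 0.0192 [ 21.   6. 164.]
[233. 318.] 1178 [ 574.1 -259.7   77.4   27.2    1.9] 0.0191 [ 23.   6. 153.]
[ 91. 293.] 294 [ 529.4 -391.5   46.8   14.3   75.4] 0.0183 [ 29.   7. 113.]
t3.2 pos [ 0.4566 -0.1401  0.152 ] ang -9.99 tilt [ 1.3e-03  1.0e-04 -1.0e+00] F [-0.  -0.8  0.2] g 0.999 -> shift [-0.0002 -0.0018  0.102 ] spin 0.0002
```

View pics/w2.png

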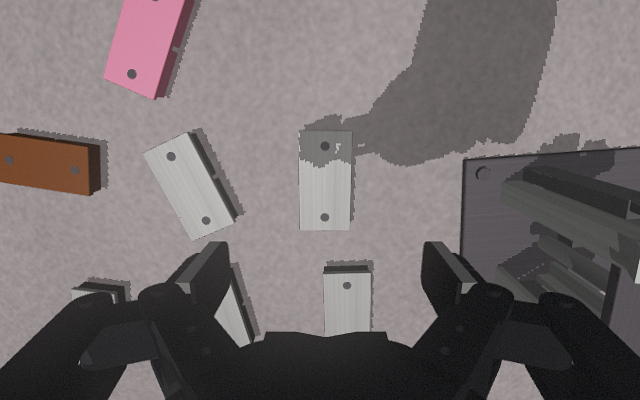

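Request:
send_rows(
  steps=[
    [[-0.001,-0.0025,0.04],0],
    [[-0.001,-0.0025,0.08],0],
    [[-0.001,-0.0025,0.11],0],
    [[-0.001,-0.0025,0.13],0],
    [[-0.001,-0.0025,0.14],0],
    [[-0.001,-0.0025,0.145],0],
    [[-0.001,-0.0025,0.145],0],
    [[-0.001,-0.0025,0.145],0],
  ],
)

```text
clock: 4.25
position: [0.4536, -0.1415, 0.0069]
ee_rot: [0.766, 0.642, 0.001, 0.0]
ft_force: [0.2, 0.0, 0.5]
grip_width: 1.001
```

Request:
send_rows(
  steps=[
    [[0,0,0],0],
    [[0,0,0],0],
    [[0,0,0],0],
    [[0,0,0],0],
    [[0,0,0],0],
    [[0,0,0],0],
    [[0,0,0],0],
    [[0,0,0],0],
  ],
  hand=0,
  force=60,
)

```text
clock: 5.25
position: [0.4532, -0.1415, 0.0068]
ee_rot: [0.766, 0.642, 0.0, -0.0]
ft_force: [-2.8, 0.9, 9.2]
grip_width: 0.521
```

```bash
python3 -c "
from h import *
go(.540,.045,.25,-5.5)
"
```

```text
t5.2 pos [ 0.4532 -0.1415  0.0068] ang -10.07 tilt [ 4.e-04  5.e-04 -1.e+00] F [-2.8  0.9  9.2] g 0.521 -> shift [ 0.199   0.0529 -0.243 ] spin -0.0798
```

Request:
send_rows(
  steps=[
    [[0.0,0.0,-0.05],0],
    [[0.0,0.0,-0.1],0],
    [[0.02,0.01,-0.15],0],
    [[0.05,0.02,-0.19],-0.02],
    [[0.09,0.03,-0.22],-0.04],
    [[0.13,0.04,-0.23],-0.06],
    [[0.17,0.05,-0.23],-0.08],
    [[0.2,0.053,-0.23],-0.08],
  ],
)

```text
clock: 6.25
position: [0.5405, 0.0479, 0.236]
ee_rot: [0.74, 0.673, -0.0, -0.0]
ft_force: [0.4, -0.7, -1.3]
grip_width: 0.513
```

```bash
python3 -c "
from h import *
snap('wrist','w3')
o=np.load('w3.npz')
p,w=cloud('wrist','w3');z=w[...,2]
M=R.from_quat(o['rot']).as_matrix();T=(w-o['pos'])@M*1000
m=(abs(T[...,0])<40)&(abs(T[...,1])<65)&(T[...,2]>-40)&(T[...,2]<20)
cv2.imwrite('pics/w3m.png',m*255)
m2=m&(abs(T[...,0])<20)
print(T[m2].min(0),T[m2].max(0),np.median(T[m2],0))
go(.540,.045,.19,-5.5)
"
```

```text
[-19.99391521 -44.02406631 -14.69350464] [19.99843331 40.86828586  7.13781115] [ -0.01641294  -8.25225675 -12.36944119]
t6.3 pos [0.5408 0.0523 0.2357] ang -5.16 tilt [-6.0e-04  1.2e-03 -1.0e+00] F [-0.7  4.4 -2.1] g 0.517 -> shift [-0.0074 -0.0001  0.0457] spin 0.0059[ WARN:0@1.308] global loadsave.cpp:1063 imwrite_ Unsupported depth image for selected encoder is fallbacked to CV_8U.
```

View pics/w3.png

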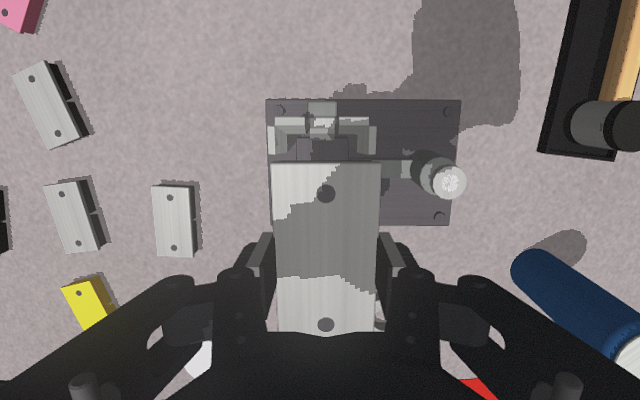

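```bash
python3 -c "
from h import *
go(.5388,.045,.19,-5.5)
"
```

```text
t6.3 pos [0.5408 0.0523 0.2357] ang -5.16 tilt [-6.0e-04  1.2e-03 -1.0e+00] F [-0.7  4.4 -2.1] g 0.517 -> shift [-0.0075 -0.0013  0.0457] spin 0.0059
```

Request:
send_rows(
  steps=[
    [[-0.001,-0.0015,0.01],0],
    [[-0.001,-0.0015,0.02],0],
    [[-0.001,-0.0015,0.03],0],
    [[-0.001,-0.0015,0.04],0],
    [[-0.001,-0.0015,0.046],0],
    [[-0.001,-0.0015,0.046],0],
    [[-0.001,-0.0015,0.046],0],
    [[-0.001,-0.0015,0.046],0],
  ],
)

```text
clock: 7.3
position: [0.5388, 0.0453, 0.1906]
ee_rot: [0.74, 0.672, 0.0, 0.0]
ft_force: [1.1, 0.5, -0.9]
grip_width: 0.521
```

```bash
python3 -c "
from h import *
snap('wrist','w4')
o=np.load('w4.npz')
p,w=cloud('wrist','w4')
M=R.from_quat(o['rot']).as_matrix();T=(w-o['pos'])@M*1000
m=(abs(T[...,0])<20)&(abs(T[...,1])<65)&(T[...,2]>-20)&(T[...,2]<-8)
for c in (-15,-8,0,8,15):
  k=m&(abs(T[...,0]-c)<2); print(c,T[k][:,1].min(),T[k][:,1].max(),np.median(T[k][:,2]))
mm=(abs(T[...,0])<40)&(T[...,2]>-16)&(T[...,2]<-9)
for c in (-35,-28,-20):
  k=mm&(abs(T[...,1]-c)<2); print(c,T[k][:,0].min(),T[k][:,0].max())
z=w[...,2]
k=(z>.145)&(z<.17)&(abs(w[...,0]-.54)<.075)&(abs(w[...,1]-.045)<.06)
print(o['pos'])
go(.5388,.045,.16,-5.5)
"
```

```text
-15 -43.93813658815123 37.73675619184353 -12.363870567819099
-8 -44.027349319210536 39.420148636105495 -12.36581149280747
0 -43.94085176930514 40.32513027140148 -12.408069261279952
8 -43.878950038323104 39.47164952878479 -12.37661210395964
15 -43.92001520620804 38.36157746355454 -12.373293140506837
-35 -22.991542519859262 22.68187887766485
-28 -23.32326720129719 22.78812484769744
-20 -23.29126508665037 22.880104556763925
[0.53878916 0.0452902  0.19064065]
t7.3 pos [0.5388 0.0453 0.1906] ang -5.49 tilt [ 5.e-04  3.e-04 -1.e+00] F [ 0.1  0.6 -1.8] g 0.521 -> shift [-0.0003  0.      0.0306] spin 0.0002
```

View pics/w4.png

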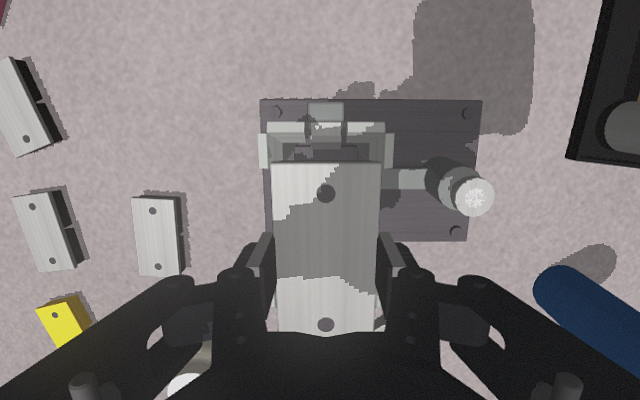

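Request:
send_rows(
  steps=[
    [[0.0,0.0,0.01],0],
    [[0.0,0.0,0.02],0],
    [[0.0,0.0,0.026],0],
    [[0.0,0.0,0.03],0],
    [[0.0,0.0,0.033],0],
    [[0.0,0.0,0.036],0],
    [[0.0,0.0,0.038],0],
    [[0.0,0.0,0.038],0],
  ],
)

```text
clock: 8.35
position: [0.5386, 0.0452, 0.1522]
ee_rot: [0.74, 0.672, -0.0, -0.0]
ft_force: [0.2, -0.5, -0.5]
grip_width: 0.518
```

```bash
python3 -c "
from h import *
snap('wrist','w5')
go(.5388,.045,.14,-5.5)
"
```

```text
t8.4 pos [0.5386 0.0453 0.1523] ang -5.49 tilt [ 0.e+00  1.e-04 -1.e+00] F [-0.4  0.2 -2.3] g 0.523 -> shift [-0.0003  0.0002  0.0123] spin 0.0003
```

View pics/w5.png

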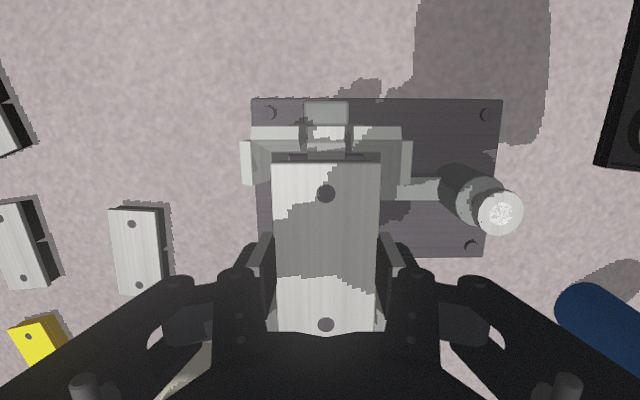

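Request:
send_rows(
  steps=[
    [[0.0,0.0,0.006],0],
    [[0.0,0.0,0.012],0],
    [[0.0,0.0,0.018],0],
    [[0.0,0.0,0.024],0],
    [[0.0,0.0,0.03],0],
    [[0.0,0.0,0.036],0],
    [[0.0,0.0,0.036],0],
    [[0.0,0.0,0.036],0],
  ],
)

```text
clock: 9.4
position: [0.5387, 0.0453, 0.1165]
ee_rot: [0.74, 0.672, 0.0, 0.0]
ft_force: [0.3, 0.4, 4.7]
grip_width: 0.515
```

```bash
python3 -c "
from h import *
o=snap('wrist','w6')
o=np.load('w6.npz')
p,w=cloud('wrist','w6')
M=R.from_quat(o['rot']).as_matrix();T=(w-o['pos'])@M*1000
m=(abs(T[...,0])<20)&(abs(T[...,1])<38)&(T[...,2]>-40)&(T[...,2]<30)
for c in (-40,-35,-20,0,20):
  k=m&(abs(T[...,1]-c)<2); print(c,np.median(T[k][:,2]),np.median(w[k][:,2]) if k.any() else 0)
go(.5388,.045,.14,-5.5)
"
```

```text
-40 nan 0
-35 -12.485070189637261 0.12896860543010397
-20 -12.404930036354454 0.12889137892539623
0 -12.450894214651404 0.1289466943957336
20 -12.393584310246494 0.12889441921084685
t9.4 pos [0.5387 0.0453 0.1165] ang -5.48 tilt [ 3.e-04  2.e-04 -1.e+00] F [0.5 1.3 4.5] g 0.515 -> shift [-0.0003  0.0001 -0.0235] spin 0.0003
  return _methods._mean(a, axis=axis, dtype=dtype,
  ret = ret.dtype.type(ret / rcount)
```

View pics/w6.png

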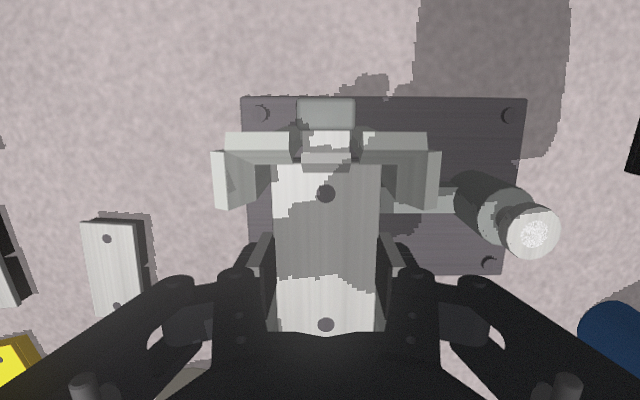

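Request:
send_rows(
  steps=[
    [[0,0,0],0],
    [[0,0,0],0],
    [[0,0,0],0],
    [[0,0,0],0],
    [[0,0,-0.02],0],
    [[0,0,-0.06],0],
    [[0,0,-0.1],0],
    [[0,0,-0.13],0],
  ],
  hand=1,
)

```text
clock: 10.45
position: [0.5388, 0.0451, 0.2481]
ee_rot: [0.74, 0.672, 0.001, 0.0]
ft_force: [-0.1, -0.4, 0.6]
grip_width: 1.002
```

```bash
python3 -c "
from h import *
o=snap('wrist','w7')
p,w=cloud('wrist','w7')
k=(abs(w[...,0]-.54)<.03)&(abs(w[...,1]-.045)<.015)
print(np.median(w[k],0))
go(.589,-.1415,.15,-8.1)
"
```

```text
[0.52774857 0.04433042 0.33208499]
t10.5 pos [0.5402 0.0452 0.2516] ang -5.51 tilt [ 0.0055  0.0019 -1.    ] F [ 1.1 -0.5  3.1] g 0.998 -> shift [-0.1814  0.066   0.1016] spin 0.0453
```

View pics/w7.png

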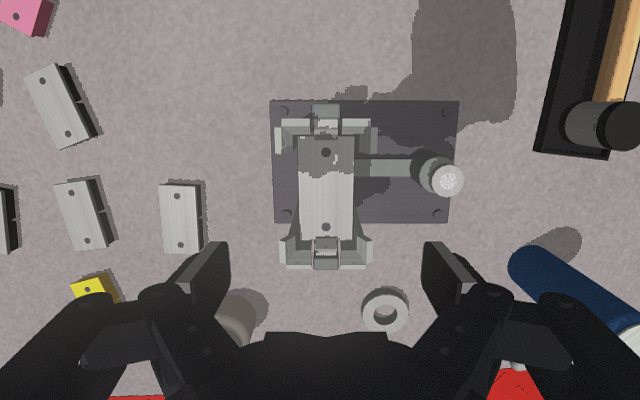

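```bash
python3 -c "
from det import *
for r in pads('wrist','w7',.115,.142): print(*r)
for r in pads('wrist','w7'): 
  if r[4][1]<20 and 70<r[2][2]<100: print(*r)
"
```

```text
[326. 115.] 708 [480.2  51.   21.5  20.   84.5] 0.1388 [ 46.   5. 135.]
[326. 195.] 6966 [550.9  43.7 116.1  62.   -5.3] 0.1314 [ 27.   5. 146.]
[600. 300.] 673 [676.3 305.1  40.    9.3 -87.1] 0.1292 [107. 150.  61.]
[ 57. 106.] 3117 [ 438.9 -260.5   90.    48.5   13.1] 0.0193 [ 24.   6. 162.]
[385. 165.] 1002 [547.2 122.6  92.1  31.4 -89. ] 0.0289 [ 60.   5. 112.]
[ 81. 215.] 2499 [ 573.1 -270.1   90.5   48.9    1.7] 0.0192 [ 22.   6. 163.]
[179. 218.] 2634 [ 589.1 -142.2   91.6   47.1   -8.5] 0.0192 [ 22.   6. 175.]
[  4. 226.] 525 [ 572.3 -382.1   89.    11.3  -18.8] 0.0184 [ 36.   8. 116.]
```

Request:
send_rows(
  steps=[
    [[-0.04,0.01,0.0],0.01],
    [[-0.08,0.03,0.01],0.03],
    [[-0.12,0.05,0.03],0.045],
    [[-0.15,0.06,0.055],0.045],
    [[-0.17,0.064,0.08],0.045],
    [[-0.178,0.065,0.095],0.045],
    [[-0.18,0.065,0.097],0.045],
    [[-0.18,0.065,0.097],0.045],
  ],
)

```text
clock: 11.5
position: [0.5865, -0.1393, 0.15]
ee_rot: [0.755, 0.656, 0.0, 0.0]
ft_force: [-0.0, -0.5, 0.6]
grip_width: 1.0
```

```bash
python3 -c "
from det import *
snap('wrist','w8')
for r in pads('wrist','w8'): 
  if r[4][1]<20 and 70<r[2][2]<100: print(*r)
go(.589,-.1415,.010,-8.1)
"
```

```text
[154.  41.] 5124 [ 446.  -259.1   77.1   47.    13.4] 0.0194 [ 21.   6. 168.]
[178. 188.] 5190 [ 572.8 -269.8   90.4   47.6    1.9] 0.0193 [ 22.   6. 175.]
[323. 186.] 5257 [ 589.4 -142.3   90.6   46.2   -8.5] 0.0192 [ 22.   6. 162.]
[ 45. 201.] 4625 [ 567.1 -401.8   91.1   48.1  -15.6] 0.0192 [ 25.   6. 157.]
t11.6 pos [ 0.5867 -0.1392  0.1502] ang -7.99 tilt [ 1.3e-03  5.0e-04 -1.0e+00] F [0.6 0.3 0.3] g 1.001 -> shift [-0.0021  0.0025  0.1402] spin 0.0019
```

View pics/w8.png

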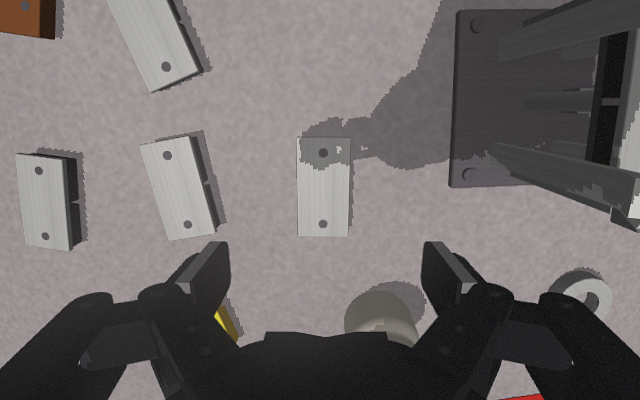

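Request:
send_rows(
  steps=[
    [[-0.0027,0.003,0.04],0.009],
    [[-0.0027,0.003,0.08],0.009],
    [[-0.0027,0.003,0.11],0.009],
    [[-0.0027,0.003,0.13],0.009],
    [[-0.0027,0.003,0.138],0.009],
    [[-0.0027,0.003,0.141],0.009],
    [[-0.0027,0.003,0.141],0.009],
    [[-0.0027,0.003,0.141],0.009],
  ],
)

```text
clock: 12.55
position: [0.5892, -0.1434, 0.0091]
ee_rot: [0.758, 0.652, 0.001, 0.0]
ft_force: [0.3, -0.3, -0.0]
grip_width: 1.0
```

Request:
send_rows(
  steps=[
    [[0,0,0],0],
    [[0,0,0],0],
    [[0,0,0],0],
    [[0,0,0],0],
    [[0,0,0],0],
    [[0,0,0],0],
    [[0,0,0],0],
    [[0,0,0],0],
  ],
  hand=0,
  force=60,
)

```text
clock: 13.55
position: [0.589, -0.1433, 0.0089]
ee_rot: [0.758, 0.652, 0.0, 0.0]
ft_force: [-0.8, 0.3, 5.3]
grip_width: 0.516
```

```bash
python3 -c "
from h import *
go(.5388,.045,.2,-5.5)
"
```

```text
t13.6 pos [ 0.589  -0.1433  0.0089] ang -8.59 tilt [ 8.e-04  1.e-04 -1.e+00] F [-0.8  0.3  5.3] g 0.516 -> shift [ 0.1788 -0.0776 -0.1912] spin -0.0539
```

Request:
send_rows(
  steps=[
    [[0.0,0.0,-0.05],0],
    [[0.0,0.0,-0.1],0],
    [[0.01,-0.01,-0.15],0],
    [[0.04,-0.02,-0.19],-0.02],
    [[0.08,-0.04,-0.21],-0.04],
    [[0.12,-0.06,-0.215],-0.054],
    [[0.155,-0.073,-0.215],-0.054],
    [[0.175,-0.077,-0.21],-0.054],
  ],
)

```text
clock: 14.55
position: [0.5381, 0.0436, 0.2184]
ee_rot: [0.739, 0.673, 0.001, -0.0]
ft_force: [0.4, -0.1, -0.8]
grip_width: 0.519
```

Request:
send_rows(
  steps=[
    [[0.004,0.0,0.01],0],
    [[0.004,0.0,0.015],0],
    [[0.004,0.0,0.02],0],
    [[0.004,0.0,0.02],0],
    [[0.004,0.0,0.02],0],
    [[0.004,0.0,0.02],0],
    [[0.004,0.0,0.02],0],
    [[0.004,0.0,0.02],0],
  ],
)

```text
clock: 15.55
position: [0.539, 0.0453, 0.1984]
ee_rot: [0.74, 0.672, 0.0, -0.0]
ft_force: [-0.4, -0.2, -0.7]
grip_width: 0.517
```

```bash
cat >> h.py <<'E'
def held(fn):
    snap('wrist',fn); o=np.load(f'{fn}.npz'); p,w=cloud('wrist',fn)
    M=R.from_quat(o['rot']).as_matrix();T=(w-o['pos'])@M*1000
    m=(abs(T[...,0])<20)&(abs(T[...,1])<65)&(T[...,2]>-25)&(T[...,2]<0)
    for c in (-15,0,15):
        k=m&(abs(T[...,0]-c)<2); print(c,'near end',T[k][:,1].min().round(2),'top z',np.median(T[k][:,2]).round(2))
    zt=np.median(T[m][:,2]); mm=(abs(T[...,0])<40)&(abs(T[...,2]-zt)<3)
    k=mm&(abs(T[...,1]+28)<4); print('x',T[k][:,0].min().round(2),T[k][:,0].max().round(2))
E
python3 -c "
from h import *
held('w9')
go(.5388,.045,.155,-5.5)
"
```

```text
-15 near end -44.5 top z -10.44
0 near end -44.55 top z -10.46
15 near end -44.46 top z -10.42
x -23.29 22.84
t15.6 pos [0.539  0.0453 0.1983] ang -5.49 tilt [ 1.e-04  1.e-04 -1.e+00] F [-0.3 -0.7 -1.6] g 0.522 -> shift [-0.0003 -0.0002  0.0433] spin 0.0002
```

View pics/w9.png

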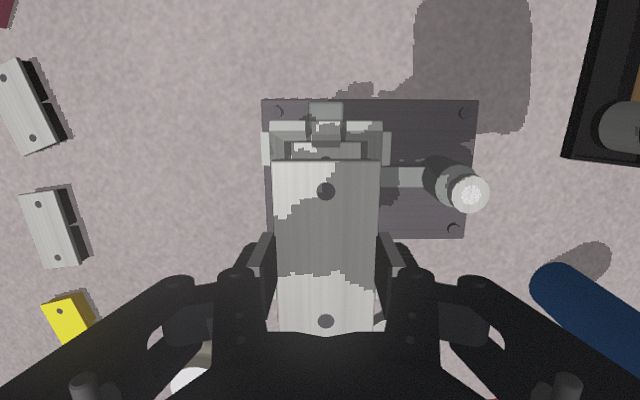

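Request:
send_rows(
  steps=[
    [[0.0,0.0005,0.01],0],
    [[0.0,0.0005,0.02],0],
    [[0.0,0.0005,0.03],0],
    [[0.0,0.0005,0.036],0],
    [[0.0,0.0005,0.04],0],
    [[0.0,0.0005,0.042],0],
    [[0.0,0.0005,0.042],0],
    [[0.0,0.0005,0.042],0],
  ],
)

```text
clock: 16.6
position: [0.5397, 0.0453, 0.1565]
ee_rot: [0.74, 0.672, 0.0, 0.0]
ft_force: [0.6, -0.4, -1.4]
grip_width: 0.519
```

Request:
send_rows(
  steps=[
    [[0.0,0.0,0.006],0],
    [[0.0,0.0,0.012],0],
    [[0.0,0.0,0.018],0],
    [[0.0,0.0,0.024],0],
    [[0.0,0.0,0.03],0],
    [[0.0,0.0,0.038],0],
    [[0.0,0.0,0.038],0],
    [[0.0,0.0,0.038],0],
  ],
)

```text
clock: 17.6
position: [0.5403, 0.0453, 0.1188]
ee_rot: [0.74, 0.672, 0.001, 0.0]
ft_force: [2.0, -0.8, 6.4]
grip_width: 0.52
```

```bash
python3 -c "
from h import *
held('w10')
go(.5388,.045,.155,-5.5)
"
```

```text
-15 near end -53.98 top z -10.48
0 near end -64.8 top z -10.8
15 near end -53.93 top z -10.49
x -23.42 22.86
t17.6 pos [0.5403 0.0453 0.1188] ang -5.49 tilt [ 1.7e-03  4.0e-04 -1.0e+00] F [ 1.9 -0.4  6.2] g 0.521 -> shift [-0.0004 -0.0014 -0.0362] spin 0.0002
```

View pics/w10.png

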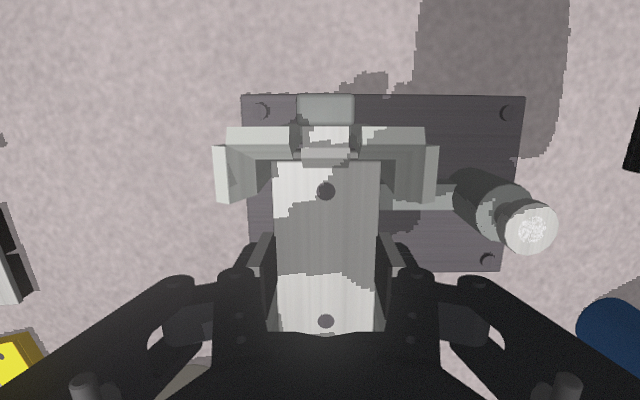

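Request:
send_rows(
  steps=[
    [[0.0,-0.0005,0.001],0],
    [[0.0,-0.0008,0.002],0],
    [[0.0,-0.0008,0.003],0],
    [[0.0,-0.0008,0.003],0],
    [[0.0,-0.0008,0.003],0],
    [[0.0,-0.0008,0.003],0],
    [[0.0,-0.0008,0.003],0],
    [[0.0,-0.0008,0.003],0],
  ],
)

```text
clock: 18.65
position: [0.5403, 0.0453, 0.1162]
ee_rot: [0.74, 0.672, 0.001, 0.001]
ft_force: [4.3, -1.0, 6.7]
grip_width: 0.517
```

```bash
python3 -c "
from h import *
held('w11')
go(.5388,.045,.155,-5.5)
"
```

```text
-15 near end -53.97 top z -10.48
0 near end -64.8 top z -10.75
15 near end -53.93 top z -10.5
x -23.38 22.84
t18.7 pos [0.5403 0.0453 0.1163] ang -5.50 tilt [ 3.5e-03  5.0e-04 -1.0e+00] F [ 3.7 -0.5  6.7] g 0.517 -> shift [-0.0004 -0.0013 -0.0387] spin 0.0000
```

View pics/w11.png

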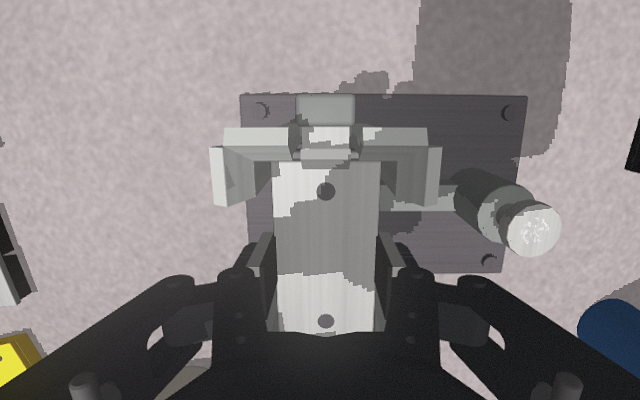

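Request:
send_rows(
  steps=[
    [[0,0,0],0],
    [[0,0,0],0],
    [[0,0,0],0],
    [[0,0,0],0],
    [[0,0,-0.01],0],
    [[0,0,-0.05],0],
    [[0,0,-0.1],0],
    [[0,0,-0.13],0],
  ],
  hand=1,
)

```text
clock: 19.7
position: [0.5394, 0.0451, 0.2485]
ee_rot: [0.74, 0.672, 0.001, 0.001]
ft_force: [-0.1, -0.1, -0.3]
grip_width: 0.998
```

Request:
send_rows(
  steps=[
    [[0,0,0],0],
    [[0,0,0],0],
    [[0,0,0],0],
    [[0,0,0],0],
    [[0,0,0],0],
    [[0,0,0],0],
    [[0,0,0],0],
    [[0,0,0],0],
  ],
)

```text
clock: 20.7
position: [0.5387, 0.0453, 0.2453]
ee_rot: [0.74, 0.672, 0.0, -0.0]
ft_force: [0.4, 0.0, 0.6]
grip_width: 1.003
```

```bash
cat >> h.py <<'E'
def magcheck(fn,u0=270,u1=385,v0=95,v1=285):
    p,w=cloud('wrist',fn); g=np.load(f'{fn}.npz')
    a=np.radians(-5.5);c=np.array([.5397,.0449])
    X=(w[...,0]-c[0])*np.cos(a)+(w[...,1]-c[1])*np.sin(a); Y=-(w[...,0]-c[0])*np.sin(a)+(w[...,1]-c[1])*np.cos(a)
    for x0 in range(-60,61,4):
        k=(abs(X-x0/1000)<.002)&(abs(Y)<.006)
        print(x0, (np.median(w[k][:,2])*1000).round(1) if k.any() else None,end='; ')
    print()
    cv2.imwrite(f'pics/{fn}c.png',cv2.resize(p[v0:v1,u0:u1,::-1],None,fx=3,fy=3))
E
python3 -c "
from h import *
snap('wrist','w12');magcheck('w7');magcheck('w12')
go(.5388,.045,.155,-5.5)
"
```

```text
-60 139.4; -56 134.6; -52 134.6; -48 143.3; -44 137.9; -40 131.2; -36 131.2; -32 131.4; -28 131.5; -24 131.2; -20 131.1; -16 131.3; -12 333.6; -8 131.6; -4 131.5; 0 131.3; 4 131.4; 8 131.1; 12 131.4; 16 131.2; 20 131.3; 24 131.3; 28 131.4; 32 131.2; 36 131.5; 40 132.0; 44 139.6; 48 143.1; 52 141.8; 56 134.7; 60 139.1; 
-60 139.1; -56 134.4; -52 134.7; -48 143.5; -44 138.4; -40 131.4; -36 131.4; -32 131.5; -28 131.4; -24 131.3; -20 131.3; -16 131.5; -12 330.8; -8 131.6; -4 131.3; 0 131.4; 4 131.4; 8 131.4; 12 131.2; 16 131.5; 20 131.0; 24 131.5; 28 131.1; 32 131.5; 36 131.2; 40 132.1; 44 139.5; 48 143.4; 52 134.7; 56 134.5; 60 139.0; 
t20.8 pos [0.5387 0.0453 0.2453] ang -5.49 tilt [ 0.e+00  1.e-04 -1.e+00] F [-0.   1.  -0.3] g 1.002 -> shift [-0.0003  0.0001  0.0903] spin 0.0002
```

View pics/w12c.png

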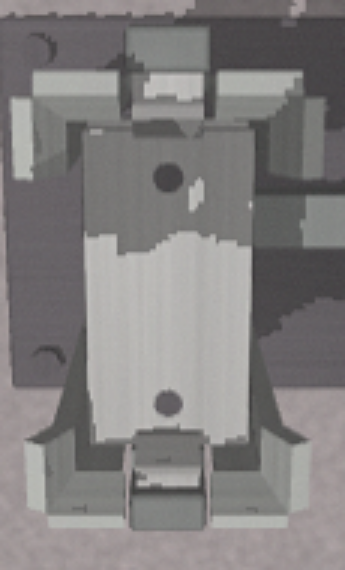

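View pics/w7c.png

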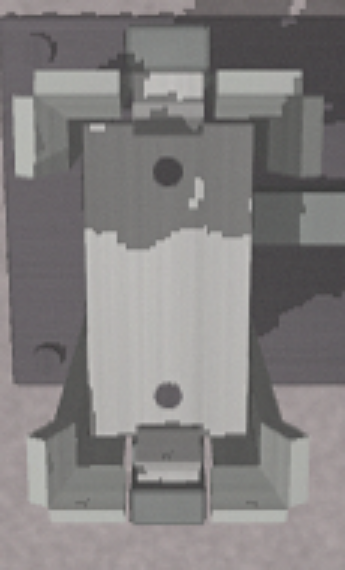

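```bash
python3 -c "
from h import *
go(.5725,-.2698,.15,1.8)
"
```

```text
t20.8 pos [0.5387 0.0453 0.2453] ang -5.49 tilt [ 0.e+00  1.e-04 -1.e+00] F [-0.   1.  -0.3] g 1.002 -> shift [-0.3104  0.0638  0.0953] spin -0.1272
```

Request:
send_rows(
  steps=[
    [[-0.05,0.01,0.0],-0.03],
    [[-0.1,0.02,0.01],-0.06],
    [[-0.15,0.03,0.03],-0.09],
    [[-0.2,0.045,0.05],-0.12],
    [[-0.25,0.055,0.07],-0.127],
    [[-0.285,0.062,0.085],-0.127],
    [[-0.305,0.064,0.095],-0.127],
    [[-0.31,0.064,0.095],-0.127],
  ],
)

```text
clock: 21.75
position: [0.5719, -0.2707, 0.1494]
ee_rot: [0.697, 0.717, -0.001, -0.001]
ft_force: [-0.5, -0.6, 1.1]
grip_width: 1.001
```

```bash
cat >> det.py <<'E'
def near(fn,z=.0105):
    o=manip.get_obs(); best=None
    for r in pads('wrist',fn):
        if r[4][1]<20 and 80<r[2][2]<100:
            d=np.hypot(r[2][0]/1000-o['position'][0],r[2][1]/1000-o['position'][1]); print(*r)
            if best is None or d<best[0]: best=(d,r)
    r=best[1][2]; print('target',r); go(r[0]/1000,r[1]/1000,z,r[4],o)
E
python3 -c "
from det import *
snap('wrist','w13'); near('w13')
"
```

```text
[177. 173.] 5330 [ 567.  -402.    90.6   46.9  -16. ] 0.0193 [ 23.   6. 166.]
[327. 183.] 5287 [ 572.5 -269.9   90.1   46.1    1.8] 0.0192 [ 24.   6. 148.]
target [ 572.5 -269.9   90.1   46.1    1.8]
t21.8 pos [ 0.5723 -0.2704  0.1501] ang 1.71 tilt [-8.e-04 -3.e-04 -1.e+00] F [-0.6 -0.2 -0.5] g 1.003 -> shift [0.0005 0.0003 0.1396] spin -0.0016
```

View pics/w13.png

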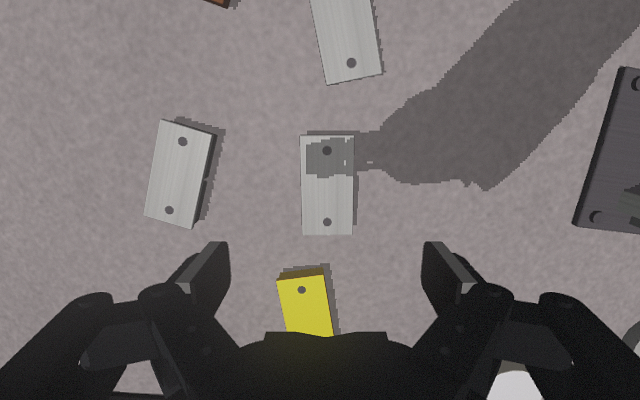

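Request:
send_rows(
  steps=[
    [[0,0,0.04],0],
    [[0,0,0.08],0],
    [[0,0,0.11],0],
    [[0,0,0.13],0],
    [[0,0,0.137],0],
    [[0,0,0.139],0],
    [[0,0,0.139],0],
    [[0,0,0.139],0],
  ],
)

```text
clock: 22.8
position: [0.5733, -0.2696, 0.0121]
ee_rot: [0.696, 0.718, 0.0, 0.001]
ft_force: [0.6, -1.0, 0.6]
grip_width: 1.002
```

Request:
send_rows(
  steps=[
    [[0,0,0],0],
    [[0,0,0],0],
    [[0,0,0],0],
    [[0,0,0],0],
    [[0,0,0],0],
    [[0,0,0],0],
    [[0,0,0],0],
    [[0,0,0],0],
  ],
  hand=0,
  force=60,
)

```text
clock: 23.8
position: [0.5731, -0.2696, 0.0118]
ee_rot: [0.696, 0.718, 0.0, 0.0]
ft_force: [-1.2, 0.5, 5.3]
grip_width: 0.514
```

```bash
python3 -c "
from h import *
go(.539,.045,.2,-5.5)
"
```

```text
t23.8 pos [ 0.5731 -0.2696  0.0118] ang 1.78 tilt [ 7.e-04 -2.e-04 -1.e+00] F [-1.2  0.5  5.3] g 0.514 -> shift [ 0.3155 -0.0241 -0.1882] spin 0.1271
```

Request:
send_rows(
  steps=[
    [[0.0,0.0,-0.05],0],
    [[0.0,0.0,-0.1],0],
    [[0.03,0.0,-0.15],0.02],
    [[0.08,-0.005,-0.19],0.05],
    [[0.13,-0.01,-0.205],0.08],
    [[0.18,-0.015,-0.205],0.11],
    [[0.23,-0.02,-0.205],0.127],
    [[0.28,-0.023,-0.2],0.127],
  ],
)

```text
clock: 24.8
position: [0.5406, 0.0113, 0.2115]
ee_rot: [0.74, 0.672, 0.0, -0.0]
ft_force: [0.9, -0.1, -1.3]
grip_width: 0.511
```

Request:
send_rows(
  steps=[
    [[0.02,0.0,0.0],0],
    [[0.03,0.0,0.0],0],
    [[0.0355,0.003,0.0],0],
    [[0.0355,0.003,0.005],0],
    [[0.0355,0.003,0.01],0],
    [[0.0355,0.003,0.01],0],
    [[0.0355,0.003,0.01],0],
    [[0.0355,0.003,0.01],0],
  ],
)

```text
clock: 25.8
position: [0.5475, 0.0447, 0.2015]
ee_rot: [0.74, 0.672, 0.0, -0.0]
ft_force: [0.1, -0.3, -1.1]
grip_width: 0.515
```

```bash
python3 -c "
from h import *
held('w14')
go(.5392,.045,.16,-5.5)
"
```

```text
-15 near end -44.94 top z -7.43
0 near end -45.08 top z -7.44
15 near end -45.03 top z -7.38
x -23.4 22.8
t25.9 pos [0.5475 0.0448 0.2015] ang -5.49 tilt [ 3.e-04  2.e-04 -1.e+00] F [ 0.2  0.4 -1.1] g 0.510 -> shift [-0.0006 -0.0083  0.0415] spin 0.0002
```

View pics/w14.png

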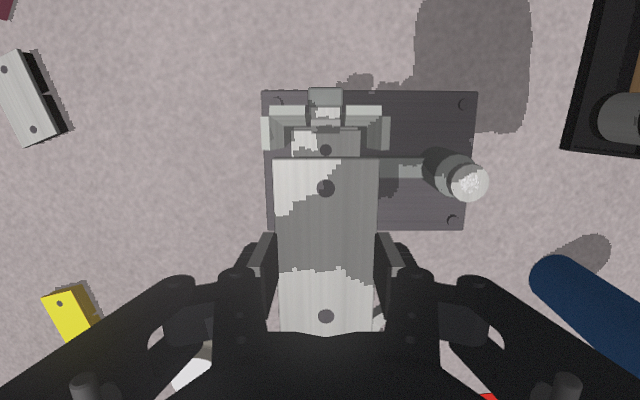

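Request:
send_rows(
  steps=[
    [[0.0,-0.004,0.0],0],
    [[0.0,-0.0078,0.01],0],
    [[0.0,-0.0078,0.02],0],
    [[0.0,-0.0078,0.03],0],
    [[0.0,-0.0078,0.037],0],
    [[0.0,-0.0078,0.04],0],
    [[0.0,-0.0078,0.042],0],
    [[0.0,-0.0078,0.042],0],
  ],
)

```text
clock: 26.85
position: [0.5398, 0.0455, 0.1594]
ee_rot: [0.74, 0.672, 0.0, 0.0]
ft_force: [-0.6, 0.4, -1.5]
grip_width: 0.515
```

```bash
python3 -c "
from h import *
held('w15')
go(.5396,.045,.1205,-5.5)
"
```

```text
-15 near end -56.78 top z -7.39
0 near end -45.09 top z -7.47
15 near end -56.74 top z -7.38
x -23.19 22.89
t26.9 pos [0.5398 0.0456 0.1595] ang -5.49 tilt [ 3.e-04  1.e-04 -1.e+00] F [-0.5 -0.2 -2. ] g 0.514 -> shift [-0.0006 -0.0002  0.039 ] spin 0.0002
```

View pics/w15.png

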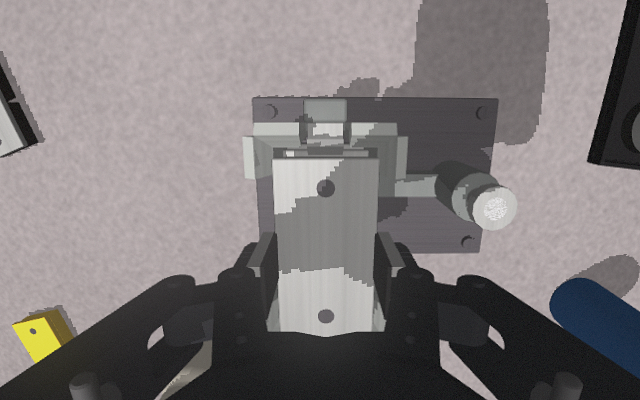

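Request:
send_rows(
  steps=[
    [[-0.0004,-0.0003,0.006],0],
    [[-0.0004,-0.0003,0.012],0],
    [[-0.0004,-0.0003,0.018],0],
    [[-0.0004,-0.0003,0.024],0],
    [[-0.0004,-0.0003,0.03],0],
    [[-0.0004,-0.0003,0.036],0],
    [[-0.0004,-0.0003,0.039],0],
    [[-0.0004,-0.0003,0.039],0],
  ],
)

```text
clock: 27.9
position: [0.54, 0.0453, 0.1209]
ee_rot: [0.74, 0.672, 0.001, 0.0]
ft_force: [-1.3, -0.1, 8.3]
grip_width: 0.514
```

```bash
python3 -c "
from h import *
held('w16')
go(.5396,.045,.1205,-5.5)
"
```

```text
-15 near end -53.65 top z -7.49
0 near end -64.79 top z -7.86
15 near end -53.64 top z -7.53
x -23.3 22.85
t27.9 pos [0.5401 0.0453 0.121 ] ang -5.49 tilt [ 1.5e-03  7.0e-04 -1.0e+00] F [-1.4 -0.7  8. ] g 0.512 -> shift [-0.0003 -0.0004  0.0005] spin 0.0002
```

View pics/w16.png

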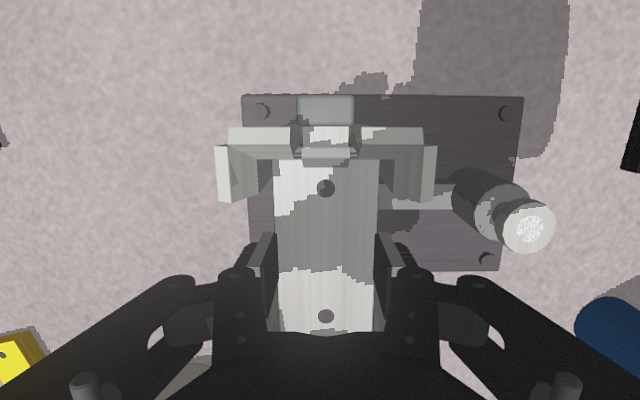

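Request:
send_rows(
  steps=[
    [[0,0,0.001],0],
    [[0,0,0.002],0],
    [[0,0,0.002],0],
    [[0,0,0.002],0],
    [[0,0,0.002],0],
    [[0,0,0.002],0],
    [[0,0,0.002],0],
    [[0,0,0.002],0],
  ],
)

```text
clock: 28.95
position: [0.5401, 0.0453, 0.1191]
ee_rot: [0.74, 0.672, 0.001, 0.0]
ft_force: [-1.3, -0.1, 8.7]
grip_width: 0.516
```

Request:
send_rows(
  steps=[
    [[0,0,0],0],
    [[0,0,0],0],
    [[0,0,0],0],
    [[0,0,0],0],
    [[0,0,-0.01],0],
    [[0,0,-0.05],0],
    [[0,0,-0.1],0],
    [[0,0,-0.125],0],
  ],
  hand=1,
)

```text
clock: 29.95
position: [0.5402, 0.045, 0.2467]
ee_rot: [0.74, 0.672, 0.002, 0.001]
ft_force: [0.9, -0.0, -1.9]
grip_width: 1.004
```

```bash
python3 -c "
from h import *
snap('wrist','w17');magcheck('w17')
go(.5670,-.402,.15,-16)
"
```

```text
-60 139.3; -56 134.5; -52 134.8; -48 143.3; -44 137.4; -40 131.4; -36 131.4; -32 131.7; -28 131.4; -24 131.3; -20 131.4; -16 131.3; -12 333.0; -8 324.0; -4 131.3; 0 131.4; 4 131.2; 8 131.2; 12 131.7; 16 131.2; 20 131.4; 24 131.5; 28 131.4; 32 131.4; 36 131.3; 40 131.9; 44 139.6; 48 143.4; 52 142.1; 56 134.8; 60 139.1; 
t30.0 pos [0.5411 0.0451 0.249 ] ang -5.51 tilt [ 0.0061  0.0022 -1.    ] F [1.7 0.6 2.6] g 1.002 -> shift [-0.4428  0.0682  0.0982] spin 0.1830
```

View pics/w17c.png

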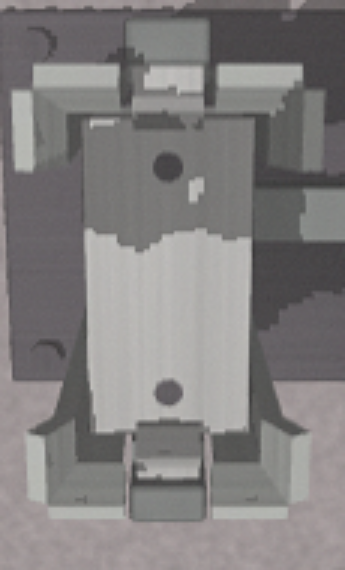

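Third pad latched. Now pad C (checked again on arrival).

Request:
send_rows(
  steps=[
    [[-0.055,0.008,0.0],0.03],
    [[-0.11,0.016,0.01],0.06],
    [[-0.17,0.025,0.02],0.1],
    [[-0.23,0.035,0.04],0.14],
    [[-0.29,0.045,0.06],0.18],
    [[-0.35,0.055,0.075],0.183],
    [[-0.4,0.064,0.09],0.183],
    [[-0.435,0.068,0.095],0.183],
  ],
)

```text
clock: 31.0
position: [0.5644, -0.3969, 0.1472]
ee_rot: [0.799, 0.601, -0.001, -0.001]
ft_force: [-0.3, 0.6, 0.2]
grip_width: 1.001
```

Request:
send_rows(
  steps=[
    [[-0.007,0,0],0],
    [[-0.007,0,0],0],
    [[-0.007,0,0],0],
    [[-0.007,0,0],0],
    [[-0.007,0,0],0],
    [[-0.007,0,0],0],
    [[-0.007,0,0],0],
    [[-0.007,0,0],0],
  ],
)

```text
clock: 32.0
position: [0.5634, -0.4011, 0.1482]
ee_rot: [0.799, 0.602, -0.0, -0.0]
ft_force: [0.4, -0.1, 0.5]
grip_width: 1.001
```

```bash
python3 -c "
from det import *
snap('wrist','w18'); near('w18')
"
```

```text
[326. 186.] 5313 [ 566.6 -402.2   90.    46.   -15.8] 0.0192 [ 24.   6. 154.]
target [ 566.6 -402.2   90.    46.   -15.8]
t32.0 pos [ 0.5635 -0.4011  0.1482] ang -15.98 tilt [-1.e-04  1.e-04 -1.e+00] F [-0.5  0.4  0.1] g 1.001 -> shift [-0.0002  0.0033  0.1377] spin -0.0031
```

View pics/w18.png

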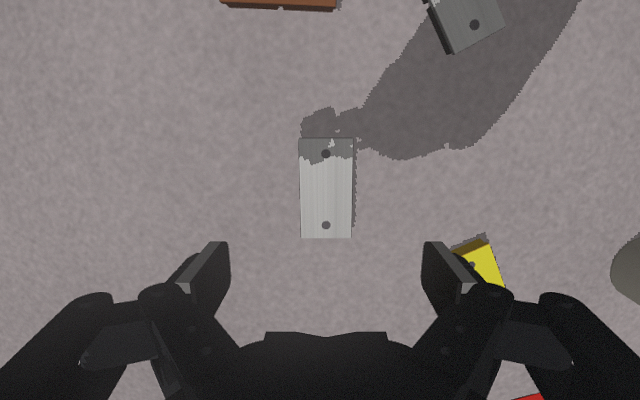

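Request:
send_rows(
  steps=[
    [[0,0.003,0.04],-0.003],
    [[0,0.003,0.08],-0.003],
    [[0,0.003,0.11],-0.003],
    [[0,0.003,0.13],-0.003],
    [[0,0.003,0.136],-0.003],
    [[0,0.003,0.138],-0.003],
    [[0,0.003,0.138],-0.003],
    [[0,0.003,0.138],-0.003],
  ],
)

```text
clock: 33.05
position: [0.5668, -0.4022, 0.0112]
ee_rot: [0.798, 0.603, 0.0, 0.001]
ft_force: [-1.1, -0.2, -1.2]
grip_width: 0.999
```

Request:
send_rows(
  steps=[
    [[0,0,0],0],
    [[0,0,0],0],
    [[0,0,0],0],
    [[0,0,0],0],
    [[0,0,0],0],
    [[0,0,0],0],
    [[0,0,0],0],
    [[0,0,0],0],
  ],
  hand=0,
  force=60,
)

```text
clock: 34.05
position: [0.5666, -0.4022, 0.0109]
ee_rot: [0.798, 0.603, 0.0, 0.0]
ft_force: [0.3, 0.6, 5.5]
grip_width: 0.52
```

```bash
python3 -c "
from h import *
go(.5396,.045,.2,-5.5)
"
```

```text
t34.0 pos [ 0.5666 -0.4022  0.0109] ang -15.80 tilt [ 8.e-04 -4.e-04 -1.e+00] F [0.3 0.6 5.5] g 0.520 -> shift [ 0.4229 -0.1476 -0.1893] spin -0.1798
```

Request:
send_rows(
  steps=[
    [[0.0,0.0,-0.05],0],
    [[0.02,-0.007,-0.1],0],
    [[0.07,-0.025,-0.14],-0.03],
    [[0.13,-0.045,-0.17],-0.06],
    [[0.19,-0.065,-0.2],-0.1],
    [[0.25,-0.085,-0.205],-0.14],
    [[0.3,-0.105,-0.205],-0.18],
    [[0.35,-0.12,-0.205],-0.18],
  ],
)

```text
clock: 35.05
position: [0.5456, -0.0304, 0.2154]
ee_rot: [0.74, 0.673, 0.0, -0.0]
ft_force: [0.8, 0.6, -1.1]
grip_width: 0.514
```

```bash
python3 -c "
from h import *
go(.5396,.045,.2,-5.5)
"
```

```text
t35.0 pos [ 0.5456 -0.0304  0.2154] ang -5.45 tilt [ 4.e-04  8.e-04 -1.e+00] F [ 0.8  0.6 -1.1] g 0.514 -> shift [ 0.0745 -0.0131  0.0155] spin 0.0009
```

Request:
send_rows(
  steps=[
    [[0.03,-0.005,0.0],0],
    [[0.055,-0.01,0.005],0],
    [[0.07,-0.014,0.01],0],
    [[0.0765,-0.014,0.015],0],
    [[0.0765,-0.014,0.015],0],
    [[0.0765,-0.014,0.015],0],
    [[0.0765,-0.014,0.015],0],
    [[0.0765,-0.014,0.015],0],
  ],
)

```text
clock: 36.05
position: [0.5397, 0.0446, 0.2004]
ee_rot: [0.74, 0.672, 0.0, 0.0]
ft_force: [-0.3, 0.0, -0.6]
grip_width: 0.516
```

```bash
python3 -c "
from h import *
held('w19')
go(.5396,.045,.16,-5.5)
"
```

```text
-15 near end -44.41 top z -8.49
0 near end -44.39 top z -8.53
15 near end -44.46 top z -8.48
x -23.15 22.79
t36.1 pos [0.5397 0.0447 0.2004] ang -5.51 tilt [ 2.e-04  1.e-04 -1.e+00] F [ 0.1 -0.2 -0.4] g 0.513 -> shift [ 0.0003 -0.0001  0.0404] spin -0.0003
```

View pics/w19.png

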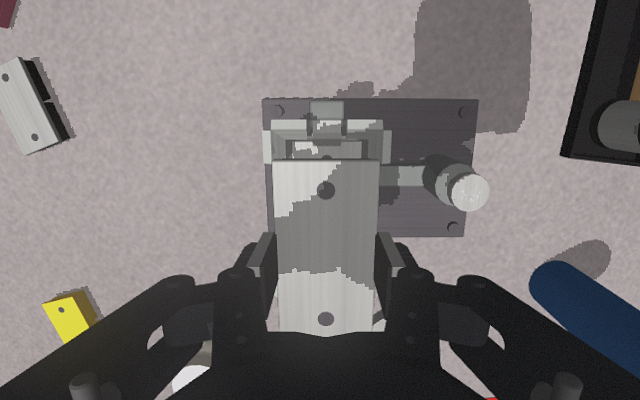

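Request:
send_rows(
  steps=[
    [[0.0003,-0.0005,0.01],0],
    [[0.0003,-0.0005,0.02],0],
    [[0.0003,-0.0005,0.03],0],
    [[0.0003,-0.0005,0.036],0],
    [[0.0003,-0.0005,0.04],0],
    [[0.0003,-0.0005,0.042],0],
    [[0.0003,-0.0005,0.042],0],
    [[0.0003,-0.0005,0.042],0],
  ],
)

```text
clock: 37.1
position: [0.5393, 0.0454, 0.1585]
ee_rot: [0.74, 0.672, 0.0, 0.0]
ft_force: [0.3, 0.2, -0.3]
grip_width: 0.516
```

Request:
send_rows(
  steps=[
    [[0,0,0.006],0],
    [[0,0,0.012],0],
    [[0,0,0.018],0],
    [[0,0,0.024],0],
    [[0,0,0.03],0],
    [[0,0,0.036],0],
    [[0,0,0.039],0],
    [[0,0,0.041],0],
  ],
)

```text
clock: 38.1
position: [0.5407, 0.0455, 0.1186]
ee_rot: [0.74, 0.672, 0.002, 0.001]
ft_force: [-0.2, -0.4, 13.9]
grip_width: 0.517
```

```bash
python3 -c "
from h import *
held('w20')
go(.5396,.045,.1205,-5.5)
"
```

```text
-15 near end -54.27 top z -8.6
0 near end -64.8 top z -8.91
15 near end -54.35 top z -8.59
x -23.2 22.7
t38.1 pos [0.5407 0.0455 0.1184] ang -5.49 tilt [ 3.3e-03  8.0e-04 -1.0e+00] F [ 0.4 -0.4 10.9] g 0.513 -> shift [-0.0006 -0.001  -0.0021] spin 0.0001
```

View pics/w20.png

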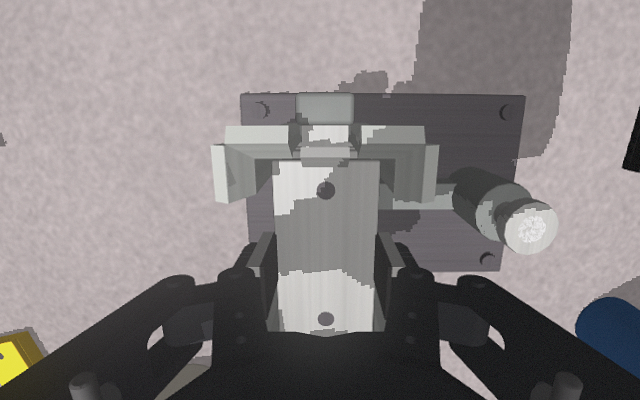

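Request:
send_rows(
  steps=[
    [[0,0,0],0],
    [[0,0,0],0],
    [[0,0,0],0],
    [[0,0,0],0],
    [[0,0,-0.01],0],
    [[0,0,-0.05],0],
    [[0,0,-0.1],0],
    [[0,0,-0.125],0],
  ],
  hand=1,
)

```text
clock: 39.15
position: [0.54, 0.0452, 0.2456]
ee_rot: [0.74, 0.672, 0.002, 0.001]
ft_force: [0.5, -0.6, -1.1]
grip_width: 1.007
```

```bash
python3 -c "
from h import *
snap('wrist','w21');magcheck('w21')
go(.4395,-.2600,.15,13.3)
"
```

```text
-60 139.3; -56 134.4; -52 135.1; -48 143.5; -44 138.8; -40 131.5; -36 131.6; -32 131.7; -28 131.2; -24 131.3; -20 131.4; -16 131.4; -12 331.7; -8 320.4; -4 131.3; 0 131.4; 4 131.4; 8 131.3; 12 131.5; 16 131.3; 20 131.3; 24 131.5; 28 131.4; 32 131.5; 36 131.5; 40 132.5; 44 139.8; 48 143.4; 52 134.7; 56 134.5; 60 139.0; 
t39.2 pos [0.5409 0.0452 0.2479] ang -5.52 tilt [ 0.006   0.0023 -1.    ] F [ 0.7 -0.6  2.4] g 1.002 -> shift [-0.3139 -0.0721  0.0966] spin -0.3284
```

View pics/w21c.png

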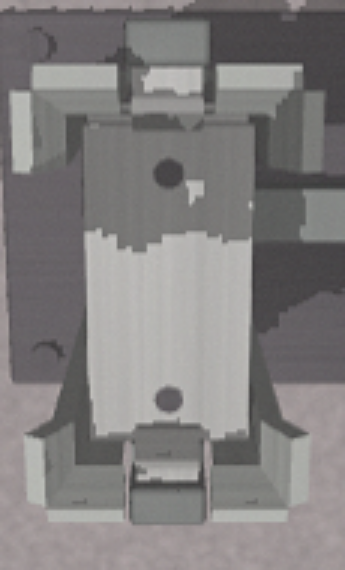

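Fourth latched flat. Now pad E.

Request:
send_rows(
  steps=[
    [[-0.04,-0.01,0.0],-0.05],
    [[-0.09,-0.02,0.01],-0.1],
    [[-0.14,-0.03,0.03],-0.15],
    [[-0.19,-0.045,0.05],-0.2],
    [[-0.24,-0.055,0.07],-0.25],
    [[-0.28,-0.065,0.085],-0.3],
    [[-0.31,-0.071,0.093],-0.328],
    [[-0.313,-0.071,0.093],-0.328],
  ],
)

```text
clock: 40.2
position: [0.4371, -0.2615, 0.1492]
ee_rot: [0.622, 0.783, -0.0, -0.0]
ft_force: [0.3, 0.2, 0.0]
grip_width: 1.002
```

```bash
python3 -c "
from det import *
snap('wrist','w22'); near('w22')
"
```

```text
[326. 184.] 5303 [ 438.6 -261.1   90.    46.1   13.1] 0.0192 [ 23.   6. 156.]
target [ 438.6 -261.1   90.    46.1   13.1]
t40.2 pos [ 0.438  -0.2605  0.1495] ang 13.15 tilt [-2.e-04 -2.e-04 -1.e+00] F [ 0.1 -0.1  0.3] g 1.000 -> shift [-0.0007  0.0005  0.139 ] spin 0.0009
```

View pics/w22.png

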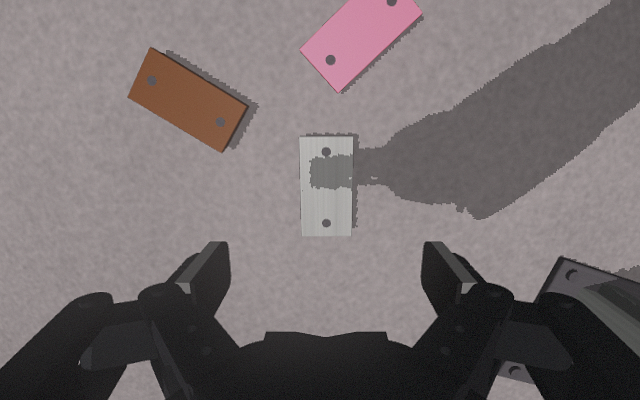

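The last steel pad sits at (326,185); pink and brown decoys are well clear.

Request:
send_rows(
  steps=[
    [[-0.0005,0.0005,0.04],0],
    [[-0.0005,0.0005,0.08],0],
    [[-0.0005,0.0005,0.11],0],
    [[-0.0005,0.0005,0.13],0],
    [[-0.0005,0.0005,0.136],0],
    [[-0.0005,0.0005,0.139],0],
    [[-0.0005,0.0005,0.139],0],
    [[-0.0005,0.0005,0.139],0],
  ],
)

```text
clock: 41.25
position: [0.4396, -0.2598, 0.0109]
ee_rot: [0.62, 0.784, 0.0, 0.0]
ft_force: [-0.3, -0.1, 0.5]
grip_width: 1.002
```

Request:
send_rows(
  steps=[
    [[0,0,0],0],
    [[0,0,0],0],
    [[0,0,0],0],
    [[0,0,0],0],
    [[0,0,0],0],
    [[0,0,0],0],
    [[0,0,0],0],
    [[0,0,0],0],
  ],
  hand=0,
  force=80,
)

```text
clock: 42.25
position: [0.4393, -0.2599, 0.011]
ee_rot: [0.62, 0.784, 0.0, 0.0]
ft_force: [-3.7, 2.1, 13.2]
grip_width: 0.509
```

```bash
python3 -c "
from h import *
go(.5396,.045,.2,-5.5)
"
```

```text
t42.2 pos [ 0.4393 -0.2599  0.011 ] ang 13.30 tilt [ 5.e-04  6.e-04 -1.e+00] F [-3.7  2.1 13.2] g 0.509 -> shift [ 0.2737  0.1678 -0.1888] spin 0.3280
```

Request:
send_rows(
  steps=[
    [[0.0,0.0,-0.05],0],
    [[0.02,0.01,-0.1],0.03],
    [[0.06,0.035,-0.14],0.08],
    [[0.1,0.06,-0.18],0.13],
    [[0.14,0.085,-0.205],0.18],
    [[0.18,0.11,-0.205],0.23],
    [[0.22,0.135,-0.205],0.29],
    [[0.25,0.155,-0.205],0.328],
  ],
)

```text
clock: 43.25
position: [0.5326, 0.0214, 0.2151]
ee_rot: [0.74, 0.672, 0.0, -0.0]
ft_force: [0.1, -0.5, -1.3]
grip_width: 0.512
```

Request:
send_rows(
  steps=[
    [[0.015,0.002,0.0],0],
    [[0.025,0.004,0.005],0],
    [[0.0265,0.005,0.01],0],
    [[0.0265,0.005,0.015],0],
    [[0.0265,0.005,0.015],0],
    [[0.0265,0.005,0.015],0],
    [[0.0265,0.005,0.015],0],
    [[0.0265,0.005,0.015],0],
  ],
)

```text
clock: 44.25
position: [0.54, 0.0451, 0.2004]
ee_rot: [0.74, 0.672, 0.0, -0.0]
ft_force: [0.1, 0.1, -1.7]
grip_width: 0.506
```

```bash
python3 -c "
from h import *
held('w23')
go(.5396,.045,.16,-5.5)
"
```

```text
-15 near end -45.36 top z -8.18
0 near end -45.44 top z -8.23
15 near end -45.4 top z -8.19
x -23.25 22.8
t44.3 pos [0.54   0.0451 0.2004] ang -5.49 tilt [ 2.e-04  2.e-04 -1.e+00] F [-0.6 -0.8 -1.1] g 0.506 -> shift [-0.0001 -0.0004  0.0404] spin 0.0002
```

View pics/w23.png

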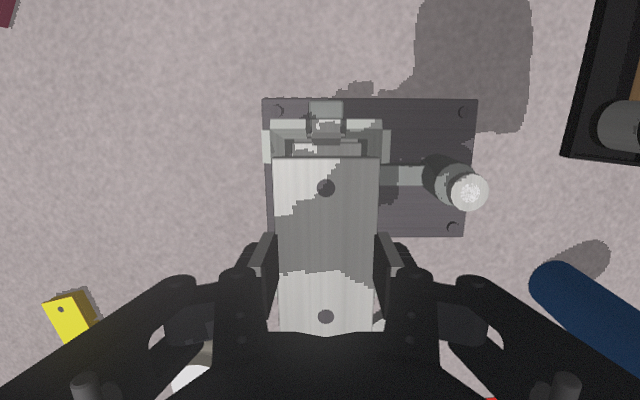

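Request:
send_rows(
  steps=[
    [[0,0,0.01],0],
    [[0,0,0.02],0],
    [[0,0,0.03],0],
    [[0,0,0.036],0],
    [[0,0,0.04],0],
    [[0,0,0.042],0],
    [[0,0,0.042],0],
    [[0,0,0.042],0],
  ],
)

```text
clock: 45.3
position: [0.5401, 0.0451, 0.1585]
ee_rot: [0.74, 0.672, 0.0, 0.0]
ft_force: [0.6, -0.4, -2.1]
grip_width: 0.508
```

Request:
send_rows(
  steps=[
    [[0,0,0.006],0],
    [[0,0,0.012],0],
    [[0,0,0.018],0],
    [[0,0,0.024],0],
    [[0,0,0.03],0],
    [[0,0,0.036],0],
    [[0,0,0.04],0],
    [[0,0,0.042],0],
  ],
)

```text
clock: 46.3
position: [0.5408, 0.0453, 0.1172]
ee_rot: [0.74, 0.672, 0.001, 0.0]
ft_force: [-2.6, 0.4, 12.9]
grip_width: 0.507
```

```bash
python3 -c "
from h import *
held('w24')
go(.5396,.045,.1205,-5.5)
"
```

```text
-15 near end -54.51 top z -8.52
0 near end -64.8 top z -8.76
15 near end -54.41 top z -8.46
x -23.24 22.95
t46.4 pos [0.5407 0.0453 0.1171] ang -5.48 tilt [ 1.6e-03  9.0e-04 -1.0e+00] F [-0.9 -0.3 11.4] g 0.507 -> shift [-0.0004 -0.0011 -0.0034] spin 0.0003
```

View pics/w24.png

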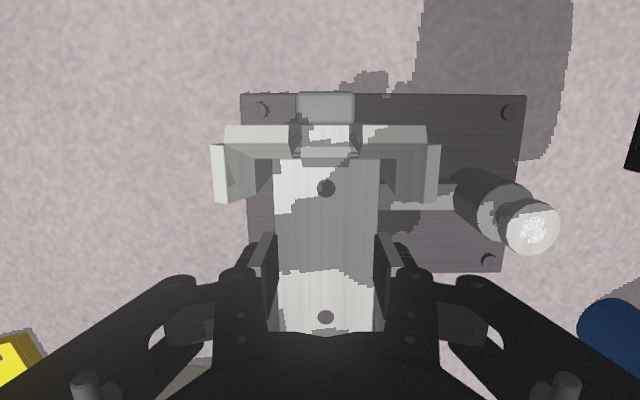

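Request:
send_rows(
  steps=[
    [[0,0,0],0],
    [[0,0,0],0],
    [[0,0,0],0],
    [[0,0,0],0],
    [[0,0,-0.01],0],
    [[0,0,-0.05],0],
    [[0,0,-0.1],0],
    [[0,0,-0.125],0],
  ],
  hand=1,
)

```text
clock: 47.35
position: [0.5408, 0.0448, 0.2446]
ee_rot: [0.74, 0.672, 0.002, 0.001]
ft_force: [0.9, 0.2, -0.1]
grip_width: 0.999
```

```bash
python3 -c "
from h import *
snap('wrist','w25');magcheck('w25');snap('scene','s1');snap('top','t1')
p,w=cloud('top','t1')
mx,my=.516,.352
go(.4697,.361,.19,-10.5)
import cv2
cv2.imwrite('pics/s1c.png',cv2.resize(cv2.imread('pics/s1.png')[140:290,260:480],None,fx=3,fy=3))
"
```

```text
-60 139.3; -56 134.8; -52 134.6; -48 143.5; -44 138.3; -40 131.3; -36 131.4; -32 131.5; -28 131.5; -24 131.4; -20 131.5; -16 131.5; -12 331.4; -8 328.6; -4 131.5; 0 131.4; 4 131.3; 8 131.5; 12 131.4; 16 131.4; 20 131.6; 24 131.5; 28 131.4; 32 131.4; 36 131.4; 40 131.9; 44 139.5; 48 143.4; 52 135.1; 56 134.8; 60 139.1; 
t47.5 pos [0.5406 0.0451 0.2429] ang -5.49 tilt [ 0.0026  0.0013 -1.    ] F [ 0.8 -0.8 -0.1] g 1.001 -> shift [ 0.3076 -0.101   0.0531] spin 0.0874
```

View pics/w25c.png

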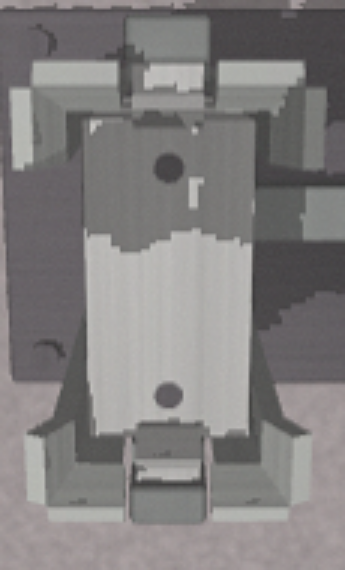

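View pics/s1c.png

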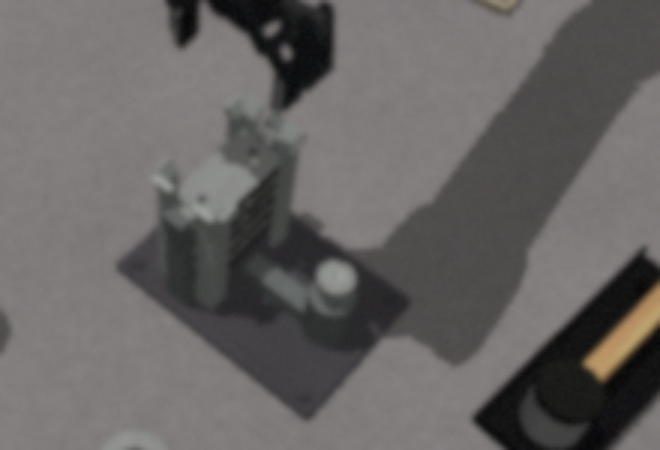

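View pics/t1.png

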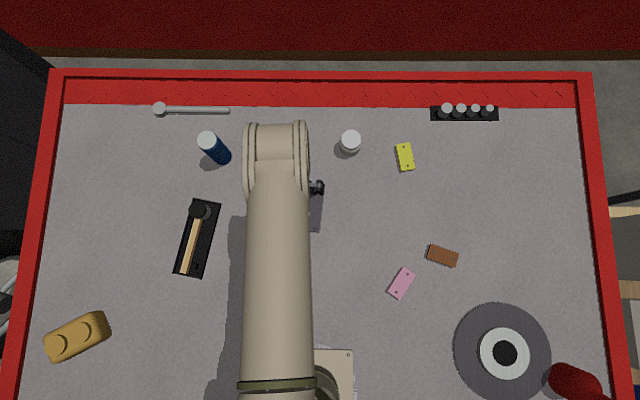

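Request:
send_rows(
  steps=[
    [[0.05,-0.015,0.0],0.02],
    [[0.1,-0.03,0.0],0.04],
    [[0.15,-0.05,0.0],0.06],
    [[0.2,-0.07,0.02],0.087],
    [[0.25,-0.085,0.04],0.087],
    [[0.29,-0.097,0.05],0.087],
    [[0.308,-0.101,0.053],0.087],
    [[0.308,-0.101,0.053],0.087],
  ],
)

```text
clock: 48.5
position: [0.4686, 0.3614, 0.1876]
ee_rot: [0.768, 0.64, -0.001, 0.0]
ft_force: [0.0, -0.8, 0.1]
grip_width: 0.997
```

```bash
cat > mal.py <<'E'
from h import *
def mallet(fn):
    p,w=cloud('wrist',fn); z=w[...,2]; X,Y=w[...,0],w[...,1]
    mb=(X>.25)&(X<.6)&(Y>.27)&(Y<.45)
    def sh(l,m):
        n,lab,s,c=cv2.connectedComponentsWithStats(m.astype(np.uint8)); i=1+np.argmax(s[1:,4]); m=lab==i
        q=w[m]; r=cv2.minAreaRect((q[:,:2]*1000).astype(np.float32)); print(l,m.sum(),np.round(r[0],1),np.round(r[1],1),round(r[2],2),'z',np.median(q[:,2]).round(4))
    sh('head',mb&(z>.072)&(z<.085)); sh('handle',mb&(z>.050)&(z<.062)); sh('rest',mb&(z>.004)&(z<.034))
    for lo,hi in((.45,.48),(.42,.45),(.39,.42),(.36,.39)):
        k=mb&(z>.051)&(z<.060)&(X>lo)&(X<hi)
        if k.any(): print(lo,hi,'handle med',np.median(w[k],0).round(4),'yrange',Y[k].min().round(4),Y[k].max().round(4))
E
python3 -c "
from mal import *
snap('wrist','w26'); mallet('w26'); go(.4697,.361,.024,-10.5)"
```

```text
head 2591 [516.2 352.6] [49.4 50.1] 79.12 z 0.0772
handle 4927 [418.2 366.6] [ 46.7 180.7] 81.81 z 0.0542
rest 7893 [432.7 339.5] [ 34.6 239.9] 78.74 z 0.0076
0.45 0.48 handle med [0.4647 0.3622 0.0541] yrange 0.3498 0.3744
0.42 0.45 handle med [0.4348 0.3682 0.0541] yrange 0.3554 0.3805
0.39 0.42 handle med [0.4045 0.3742 0.0543] yrange 0.3618 0.3867
0.36 0.39 handle med [0.3747 0.3799 0.0543] yrange 0.3676 0.3927
t48.5 pos [0.4695 0.36   0.1882] ang -10.53 tilt [ 2.0e-04 -1.1e-03 -1.0e+00] F [ 0.7 -0.2 -0.1] g 1.001 -> shift [ 0.0012 -0.      0.1642] spin -0.0006
```

View pics/w26.png

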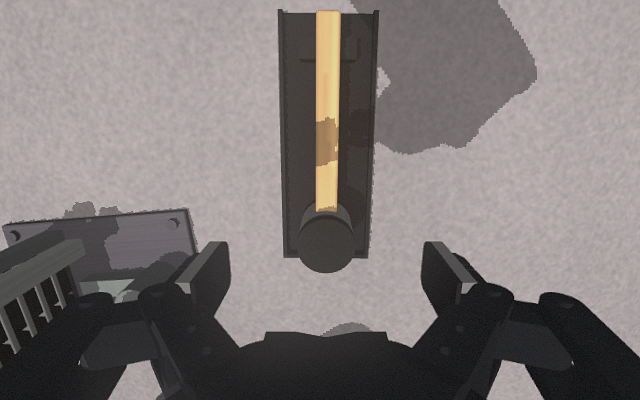

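Request:
send_rows(
  steps=[
    [[0.0012,-0.0006,0.04],0.01],
    [[0.0012,-0.0006,0.08],0.01],
    [[0.0012,-0.0006,0.12],0.01],
    [[0.0012,-0.0006,0.145],0.01],
    [[0.0012,-0.0006,0.158],0.01],
    [[0.0012,-0.0006,0.164],0.01],
    [[0.0012,-0.0006,0.164],0.01],
    [[0.0012,-0.0006,0.164],0.01],
  ],
)

```text
clock: 49.55
position: [0.469, 0.363, 0.0253]
ee_rot: [0.772, 0.636, 0.001, -0.0]
ft_force: [0.4, 0.9, -0.8]
grip_width: 1.002
```

Request:
send_rows(
  steps=[
    [[0,0,0],0],
    [[0,0,0],0],
    [[0,0,0],0],
    [[0,0,0],0],
    [[0,0,0],0],
    [[0,0,0],0],
    [[0,0,0],0],
    [[0,0,0],0],
  ],
  hand=0,
  force=120,
)

```text
clock: 50.55
position: [0.4686, 0.3627, 0.0247]
ee_rot: [0.772, 0.636, 0.0, -0.0]
ft_force: [-1.6, -1.0, 5.1]
grip_width: 0.212
```

```bash
python3 -c "
from h import *
go(.5028,.168,.15,-11.1)
"
```

```text
t50.5 pos [0.4686 0.3627 0.0247] ang -11.05 tilt [ 0.e+00  4.e-04 -1.e+00] F [-1.6 -1.   5.1] g 0.212 -> shift [-0.1845  0.0709 -0.1254] spin 0.0008
```

Request:
send_rows(
  steps=[
    [[0,0,-0.01],0],
    [[0,0,-0.03],0],
    [[0,0,-0.06],0],
    [[0,0,-0.09],0],
    [[0,0,-0.12],0],
    [[0,0,-0.14],0],
    [[0,0,-0.145],0],
    [[0,0,-0.145],0],
  ],
)

```text
clock: 51.55
position: [0.4684, 0.3626, 0.1694]
ee_rot: [0.772, 0.636, 0.0, -0.0]
ft_force: [-0.2, -0.5, -3.8]
grip_width: 0.215
```

```bash
python3 -c "
from mal import *
snap('wrist','w27'); o=np.load('w27.npz')
p,w=cloud('wrist','w27');M=R.from_quat(o['rot']).as_matrix();T=(w-o['pos'])@M*1000
for lo,hi in((-80,-60),(-60,-40),(-40,-25),(-25,-15)):
  k=(abs(T[...,0])<8)&(T[...,1]>lo)&(T[...,1]<hi)&(T[...,2]>-60)&(T[...,2]<20)
  if k.any(): print(lo,np.median(T[k],0).round(2))
k=(abs(T[...,0])<30)&(T[...,1]>25)&(T[...,1]<80)&(T[...,2]>-75)&(T[...,2]<-20)
print('head?',k.sum(),np.median(T[k],0) if k.any() else 0)
go(.5028,.168,.17,-11.1)
"
```

```text
-80 [-3.000e-02 -7.032e+01 -2.982e+01]
-60 [-3.000e-02 -5.028e+01 -2.972e+01]
-40 [-2.000e-02 -3.275e+01 -2.964e+01]
-25 [-2.000e-02 -2.011e+01 -2.958e+01]
head? 147 [ -1.67858151  26.81796975 -23.86774541]
t51.6 pos [0.4681 0.3624 0.1688] ang -11.04 tilt [-7.e-04 -5.e-04 -1.e+00] F [-0.2 -0.2 -4.6] g 0.213 -> shift [-0.1842  0.0713 -0.0012] spin 0.0010
```

View pics/w27.png

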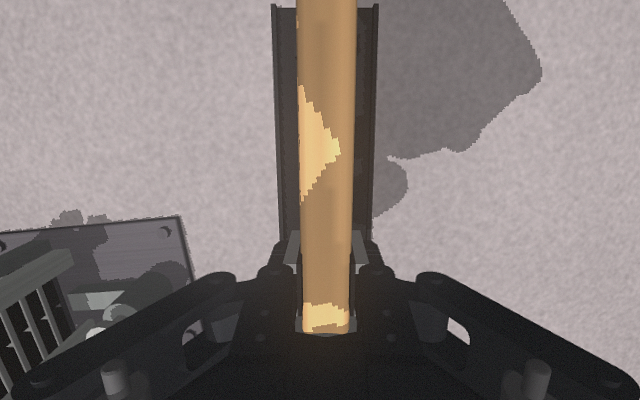

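Request:
send_rows(
  steps=[
    [[-0.03,0.01,0.0],0],
    [[-0.06,0.02,0.0],0],
    [[-0.09,0.035,0.0],0],
    [[-0.12,0.05,0.0],0],
    [[-0.15,0.06,0.005],0],
    [[-0.175,0.07,0.01],0],
    [[-0.183,0.0715,0.015],0],
    [[-0.183,0.0715,0.015],0],
  ],
)

```text
clock: 52.6
position: [0.5029, 0.1693, 0.1535]
ee_rot: [0.772, 0.636, -0.001, -0.0]
ft_force: [0.6, 1.0, -3.7]
grip_width: 0.217
```

```bash
python3 -c "
from mal import *
snap('scene','s2'); snap('wrist','w28')
cv2.imwrite('pics/s2c.png',cv2.resize(cv2.imread('pics/s2.png')[140:300,280:440],None,fx=3.5,fy=3.5))
go(.5034,.1686,.117,-11.1)
"
```

```text
t52.7 pos [0.5032 0.1706 0.1541] ang -10.96 tilt [-4.e-04  2.e-04 -1.e+00] F [ 0.1 -0.3 -3.3] g 0.213 -> shift [-0.002   0.0006  0.0371] spin 0.0025
```

View pics/s2c.png

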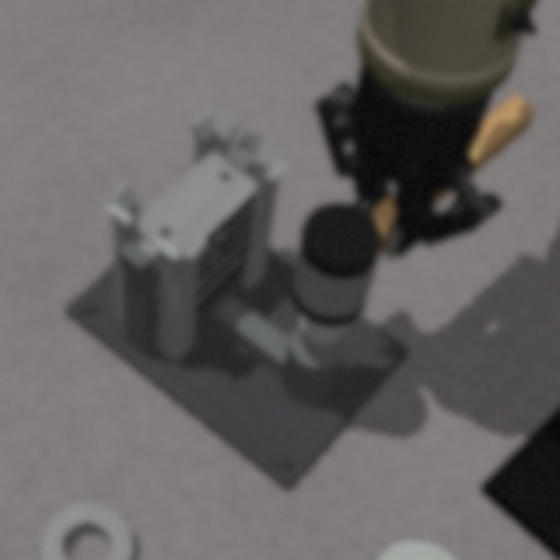

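View pics/w28.png

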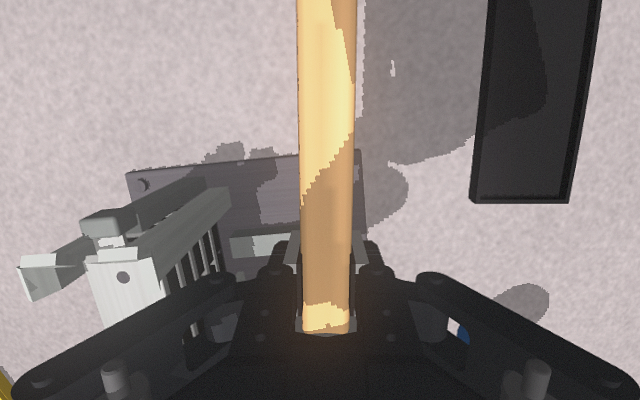

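Request:
send_rows(
  steps=[
    [[-0.001,0.0005,0.015],0],
    [[-0.001,0.0005,0.025],0],
    [[-0.001,0.0005,0.033],0],
    [[-0.001,0.0005,0.037],0],
    [[-0.001,0.0005,0.04],0],
    [[-0.001,0.0005,0.043],0],
    [[-0.001,0.0005,0.045],0],
    [[-0.001,0.0005,0.047],0],
  ],
)

```text
clock: 53.7
position: [0.5039, 0.1683, 0.1075]
ee_rot: [0.772, 0.636, 0.0, -0.0]
ft_force: [-4.4, -1.1, 3.6]
grip_width: 0.212
```

```bash
cat >> mal.py <<'E'
def tilt(fn):
    o=np.load(f'{fn}.npz')
    p,w=cloud('wrist',fn);M=R.from_quat(o['rot']).as_matrix();T=(w-o['pos'])@M*1000
    for lo,hi in((-80,-60),(-60,-40),(-40,-25),(-25,-15)):
        k=(abs(T[...,0])<8)&(T[...,1]>lo)&(T[...,1]<hi)&(T[...,2]>-60)&(T[...,2]<20)
        if k.any(): print(lo,np.median(T[k],0).round(2))
E
python3 -c "
from mal import *
snap('wrist','w29'); tilt('w29')
go(.5034,.1686,.095,-11.1)
"
```

```text
-80 [-3.000e-02 -7.033e+01 -2.971e+01]
-60 [-3.000e-02 -5.031e+01 -2.964e+01]
-40 [-3.000e-02 -3.274e+01 -2.964e+01]
-25 [-2.000e-02 -2.003e+01 -2.961e+01]
t53.8 pos [0.5039 0.1683 0.1072] ang -11.04 tilt [ 1.e-04  2.e-04 -1.e+00] F [-3.9 -1.   2.8] g 0.216 -> shift [ 0.0002 -0.0005  0.0122] spin 0.0010
```

Request:
send_rows(
  steps=[
    [[0,0,0.002],0],
    [[0,0,0.004],0],
    [[0,0,0.006],0],
    [[0,0,0.008],0],
    [[0,0,0.01],0],
    [[0,0,0.011],0],
    [[0,0,0.012],0],
    [[0,0,0.012],0],
  ],
)

```text
clock: 54.75
position: [0.5039, 0.1684, 0.0963]
ee_rot: [0.772, 0.636, 0.0, -0.0]
ft_force: [-11.4, -2.1, 17.8]
grip_width: 0.212
```

```bash
python3 -c "
from mal import *
snap('wrist','w30'); tilt('w30')
go(.5034,.1686,.095,-11.1)
"
```

```text
-80 [-3.000e-02 -7.032e+01 -2.941e+01]
-60 [-3.000e-02 -5.022e+01 -2.942e+01]
-40 [-3.000e-02 -3.267e+01 -2.953e+01]
-25 [-2.000e-02 -2.003e+01 -2.958e+01]
t54.8 pos [0.5039 0.1684 0.0963] ang -11.05 tilt [-3.e-04  9.e-04 -1.e+00] F [-10.7  -2.1  18.4] g 0.214 -> shift [ 0.0001 -0.0005  0.0013] spin 0.0008
```

Request:
send_rows(
  steps=[
    [[0,0,0.001],0],
    [[0,0,0.001],0],
    [[0,0,-0.01],0],
    [[0,0,-0.03],0],
    [[0,0,-0.05],0],
    [[0,0,-0.065],0],
    [[0,0,-0.075],0],
    [[0,0,-0.075],0],
  ],
)

```text
clock: 55.8
position: [0.5042, 0.1684, 0.1706]
ee_rot: [0.772, 0.636, 0.0, 0.0]
ft_force: [-0.3, 0.6, -3.1]
grip_width: 0.215
```

```bash
python3 -c "
from mal import *
go(.4686,.3627,.17,-11.05)
"
```

```text
t55.8 pos [0.5042 0.1684 0.1706] ang -11.04 tilt [ 7.e-04  6.e-04 -1.e+00] F [-0.3  0.6 -3.1] g 0.215 -> shift [ 0.1839 -0.0721  0.0007] spin 0.0001
```

Request:
send_rows(
  steps=[
    [[0.03,-0.01,0.0],0],
    [[0.06,-0.02,0.0],0],
    [[0.09,-0.035,0.0],0],
    [[0.12,-0.05,0.0],0],
    [[0.15,-0.06,0.0],0],
    [[0.175,-0.07,0.0],0],
    [[0.184,-0.072,0.0],0],
    [[0.184,-0.072,0.0],0],
  ],
)

```text
clock: 56.8
position: [0.4687, 0.3623, 0.1699]
ee_rot: [0.772, 0.636, -0.0, 0.0]
ft_force: [0.2, -0.7, -4.5]
grip_width: 0.216
```

```bash
python3 -c "
from mal import *
snap('wrist','w31'); snap('scene','s3')
p,w=cloud('scene','s3');z=w[...,2]
k=(abs(w[...,1]-.16)<.011)&(abs(w[...,0]-.551)<.011)&(z>.05);print('pin z',np.percentile(z[k],[10,50,90]),k.sum())
go(.4686,.3627,.0245,-11.05)
"
```

```text
pin z [0.0792114  0.08075526 0.0825937 ] 73
t56.9 pos [0.4692 0.3611 0.1703] ang -11.15 tilt [ 2.e-04 -7.e-04 -1.e+00] F [-1.1 -0.6 -4.1] g 0.219 -> shift [ 0.0015 -0.0009  0.1458] spin -0.0018
```

View pics/w31.png

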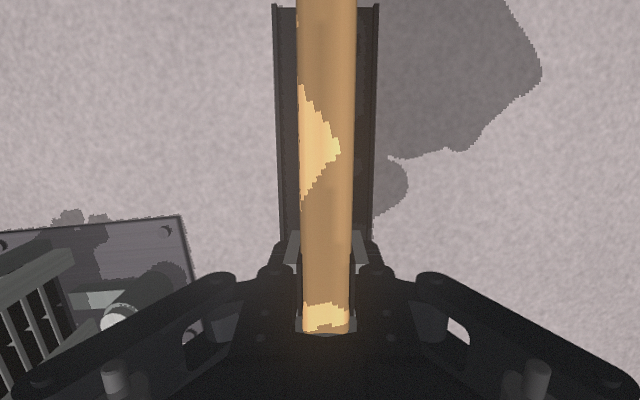

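```bash
python3 -c "
from mal import *
for n,f in(('scene','scene0'),('scene','s1'),('scene','s3'),('wrist','w1'),('wrist','w17'),('wrist','w31')):
  p,w=cloud(n,f);z=w[...,2]
  k=(abs(w[...,1]-.159)<.009)&(abs(w[...,0]-.5505)<.009)&(z>.06)&(z<.12)
  print(f,k.sum(),np.percentile(z[k],[10,50,90]).round(4) if k.any() else 0)
snap('top','t3'); p,w=cloud('top','t3');z=w[...,2]
k=(abs(w[...,1]-.159)<.009)&(abs(w[...,0]-.5505)<.009)&(z>.06)&(z<.12);print('top',k.sum(),np.percentile(z[k],[10,50,90]).round(4) if k.any() else 0)
"
```

```text
scene0 61 [0.0711 0.0985 0.0997]
s1 61 [0.0717 0.0986 0.1003]
s3 46 [0.0793 0.0807 0.0824]
w1 287 [0.0958 0.0967 0.0977]
w17 372 [0.0959 0.097  0.0978]
w31 78 [0.0786 0.0793 0.08  ]
top 40 [0.0776 0.0812 0.0838]
```

Request:
send_rows(
  steps=[
    [[-0.03,0.01,0.0],0],
    [[-0.06,0.02,0.0],0],
    [[-0.09,0.035,0.0],0],
    [[-0.12,0.05,0.0],0],
    [[-0.15,0.06,0.0],0],
    [[-0.175,0.07,0.01],0],
    [[-0.184,0.073,0.02],0],
    [[-0.184,0.073,0.025],0],
  ],
)

```text
clock: 57.95
position: [0.5046, 0.1675, 0.1447]
ee_rot: [0.772, 0.635, -0.0, -0.0]
ft_force: [-0.5, 0.2, -4.0]
grip_width: 0.213
```

Request:
send_rows(
  steps=[
    [[0,0,0.01],0],
    [[0,0,0.02],0],
    [[0,0,0.03],0],
    [[0,0,0.04],0],
    [[0,0,0.046],0],
    [[0,0,0.048],0],
    [[0,0,0.05],0],
    [[0,0,0.05],0],
  ],
)

```text
clock: 58.95
position: [0.5048, 0.1681, 0.0965]
ee_rot: [0.772, 0.636, 0.0, -0.001]
ft_force: [-8.6, -2.9, 10.6]
grip_width: 0.217
```

```bash
python3 -c "
from mal import *
snap('wrist','w32'); tilt('w32')
go(.5034,.1686,.093,-11.1)
"
```

```text
-80 [-3.000e-02 -7.033e+01 -2.955e+01]
-60 [-3.000e-02 -5.023e+01 -2.956e+01]
-40 [-3.000e-02 -3.267e+01 -2.956e+01]
-25 [-2.000e-02 -2.005e+01 -2.964e+01]
t59.0 pos [0.5048 0.1681 0.0965] ang -11.06 tilt [-5.e-04  9.e-04 -1.e+00] F [-9.4 -2.4 10.6] g 0.213 -> shift [ 0.0002 -0.0015  0.0035] spin 0.0007
```

Request:
send_rows(
  steps=[
    [[0,0,0.0005],0],
    [[0,0,0.001],0],
    [[0,0,0.0015],0],
    [[0,0,0.002],0],
    [[0,0,0.0025],0],
    [[0,0,0.003],0],
    [[0,0,0.003],0],
    [[0,0,0.003],0],
  ],
)

```text
clock: 60.0
position: [0.5046, 0.1684, 0.0958]
ee_rot: [0.772, 0.636, 0.0, -0.002]
ft_force: [-24.8, -6.2, 44.3]
grip_width: 0.212
```

```bash
python3 -c "
from mal import *
snap('wrist','w33'); tilt('w33')
go(.5034,.1686,.093,-11.1)
"
```

```text
-80 [-3.000e-02 -7.010e+01 -2.892e+01]
-60 [-3.000e-02 -5.021e+01 -2.912e+01]
-40 [-3.000e-02 -3.271e+01 -2.933e+01]
-25 [-2.000e-02 -2.005e+01 -2.949e+01]
t60.0 pos [0.5046 0.1684 0.0958] ang -11.08 tilt [-0.0016  0.0028 -1.    ] F [-26.1  -5.8  43.5] g 0.212 -> shift [-0.     -0.0012  0.0028] spin 0.0004
```

Request:
send_rows(
  steps=[
    [[0,0,-0.003],0],
    [[0,0,-0.006],0],
    [[0,0,-0.015],0],
    [[0,0,-0.03],0],
    [[0,0,-0.05],0],
    [[0,0,-0.07],0],
    [[0,0,-0.078],0],
    [[0,0,-0.078],0],
  ],
)

```text
clock: 61.05
position: [0.5051, 0.1682, 0.1708]
ee_rot: [0.772, 0.636, 0.001, -0.0]
ft_force: [0.0, 0.1, -4.4]
grip_width: 0.214
```

Request:
send_rows(
  steps=[
    [[0.03,-0.01,0.0],0],
    [[0.06,-0.02,0.0],0],
    [[0.09,-0.035,0.0],0],
    [[0.12,-0.05,0.0],0],
    [[0.15,-0.06,0.0],0],
    [[0.175,-0.07,0.0],0],
    [[0.184,-0.072,0.0],0],
    [[0.184,-0.072,0.0],0],
  ],
)

```text
clock: 62.05
position: [0.4697, 0.3621, 0.17]
ee_rot: [0.772, 0.636, -0.0, 0.0]
ft_force: [-0.3, -0.8, -4.2]
grip_width: 0.22
```

```bash
python3 -c "
from mal import *
snap('wrist','w34');tilt('w34'); snap('scene','s4')
for n,f in(('scene','s1'),('scene','s3'),('scene','s4'),('wrist','w31'),('wrist','w34')):
  p,w=cloud(n,f);z=w[...,2]
  k=(abs(w[...,1]-.159)<.009)&(abs(w[...,0]-.5505)<.009)&(z>.06)&(z<.12)
  print(f,k.sum(),np.percentile(z[k],[10,50,90]).round(4) if k.any() else 0)
  if n=='scene':
    k=(abs(w[...,1]-.159)<.005)&(abs(w[...,0]-.5505)<.005)&(z>.06)&(z<.12); print(z[k].round(4))
go(.4686,.3627,.0245,-11.05)
"
```

```text
-80 [-3.000e-02 -7.033e+01 -2.982e+01]
-60 [-3.000e-02 -5.029e+01 -2.969e+01]
-40 [-2.000e-02 -3.276e+01 -2.967e+01]
-25 [-2.000e-02 -2.007e+01 -2.962e+01]
s1 61 [0.0717 0.0986 0.1003]
[0.1014 0.0972 0.1003 0.0994 0.0973 0.0981 0.0997 0.0987 0.0979 0.097
 0.1005 0.099  0.0988]
s3 46 [0.0793 0.0807 0.0824]
[0.0831 0.0805 0.08   0.0809 0.0812 0.0821 0.0783 0.0792 0.0812 0.0793
 0.0798 0.0824 0.0824 0.0795]
s4 47 [0.0794 0.0813 0.0832]
[0.0817 0.0799 0.0837 0.0818 0.0809 0.0809 0.0789 0.0835 0.0833 0.0808
 0.0781 0.0788 0.0813]
w31 78 [0.0786 0.0793 0.08  ]
w34 100 [0.0784 0.0793 0.08  ]
t62.1 pos [0.4701 0.3609 0.1703] ang -11.15 tilt [ 1.e-04 -7.e-04 -1.e+00] F [-0.1 -0.5 -3.4] g 0.216 -> shift [ 0.0015 -0.0019  0.1458] spin -0.0018
```

View pics/s4.png

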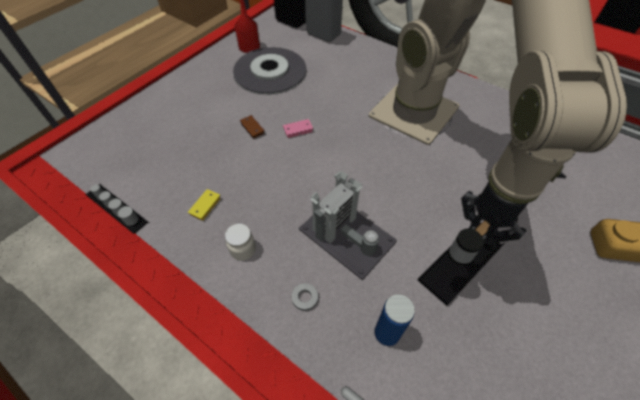

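Request:
send_rows(
  steps=[
    [[0,-0.0012,0.04],0],
    [[0,-0.0012,0.08],0],
    [[0,-0.0012,0.11],0],
    [[0,-0.0012,0.125],0],
    [[0,-0.0012,0.135],0],
    [[0,-0.0012,0.14],0],
    [[0,-0.0012,0.143],0],
    [[0,-0.0012,0.145],0],
  ],
)

```text
clock: 63.15
position: [0.4686, 0.363, 0.0257]
ee_rot: [0.772, 0.636, 0.0, -0.0]
ft_force: [0.3, -0.4, -4.3]
grip_width: 0.211
```

```bash
python3 -c "
from mal import *
go(.4686,.3627,.0245,-11.05)
"
```

```text
t63.1 pos [0.4686 0.363  0.0257] ang -11.04 tilt [ 6.e-04  8.e-04 -1.e+00] F [ 0.3 -0.4 -4.3] g 0.211 -> shift [-0.0003  0.0001  0.0012] spin 0.0001
```

Request:
send_rows(
  steps=[
    [[0,0,0.0005],0],
    [[0,0,0.001],0],
    [[0,0,0.001],0],
    [[0,0,0.001],0],
    [[0,0,0.001],0],
    [[0,0,0.001],0],
    [[0,0,0.001],0],
    [[0,0,0.001],0],
  ],
)

```text
clock: 64.15
position: [0.4684, 0.3628, 0.0247]
ee_rot: [0.772, 0.636, 0.0, -0.0]
ft_force: [-3.2, -0.9, 5.5]
grip_width: 0.212
```

Request:
send_rows(
  steps=[
    [[0,0,0],0],
    [[0,0,0],0],
    [[0,0,0],0],
    [[0,0,0],0],
    [[0,0,0],0],
    [[0,0,0],0],
    [[0,0,0],0],
    [[0,0,0],0],
  ],
  hand=1,
)

```text
clock: 65.15
position: [0.4683, 0.3627, 0.0243]
ee_rot: [0.772, 0.636, 0.0, -0.0]
ft_force: [-0.0, -1.3, -0.9]
grip_width: 1.001
```

Request:
send_rows(
  steps=[
    [[0,0,-0.01],0],
    [[0,0,-0.03],0],
    [[0,0,-0.06],0],
    [[0,0,-0.1],0],
    [[0,0,-0.14],0],
    [[0,0,-0.165],0],
    [[0,0,-0.17],0],
    [[0,0,-0.17],0],
  ],
)

```text
clock: 66.15
position: [0.4682, 0.3626, 0.1945]
ee_rot: [0.772, 0.636, 0.0, -0.0]
ft_force: [0.6, -0.0, 0.0]
grip_width: 1.0
```

```bash
python3 -c "
from mal import *
snap('wrist','w35'); mallet('w35'); go(.4686,.3627,.0245,-11.05)
"
```

```text
head 2483 [515.9 353.2] [49.8 50.3] 69.4 z 0.0772
handle 4718 [420.  373.6] [ 47.9 182.8] 77.92 z 0.0542
rest 7782 [432.2 339.9] [ 35.5 240.8] 78.79 z 0.0076
0.45 0.48 handle med [0.4648 0.3632 0.0541] yrange 0.3506 0.3754
0.42 0.45 handle med [0.4346 0.3693 0.0541] yrange 0.3565 0.382
0.39 0.42 handle med [0.4048 0.3753 0.0543] yrange 0.3626 0.3875
0.36 0.39 handle med [0.3745 0.3811 0.0542] yrange 0.3688 0.3942
t66.2 pos [0.4679 0.3624 0.1937] ang -11.04 tilt [-6.e-04 -5.e-04 -1.e+00] F [ 0.7 -0.2 -0.4] g 0.998 -> shift [0.0005 0.0007 0.1692] spin 0.0001
```

View pics/w35.png

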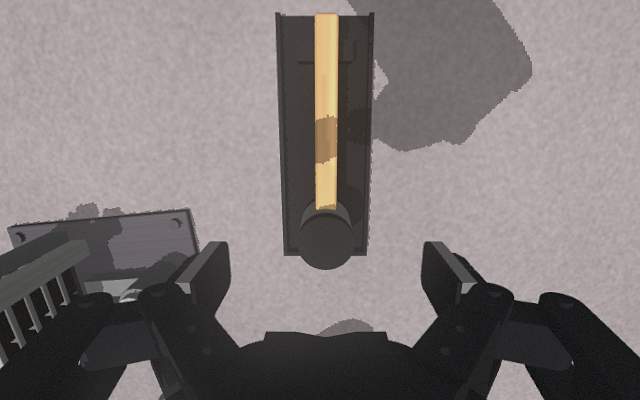

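Request:
send_rows(
  steps=[
    [[-0.04,0.01,-0.03],0],
    [[-0.08,0.02,-0.06],0],
    [[-0.12,0.035,-0.09],0],
    [[-0.16,0.05,-0.1],0],
    [[-0.2,0.065,-0.1],0],
    [[-0.23,0.08,-0.1],0],
    [[-0.25,0.09,-0.1],0],
    [[-0.25,0.09,-0.1],0],
  ],
)

```text
clock: 67.2
position: [0.5087, 0.0983, 0.2935]
ee_rot: [0.773, 0.634, -0.001, -0.0]
ft_force: [0.2, 0.2, -0.7]
grip_width: 1.003
```

Request:
send_rows(
  steps=[
    [[0,0,0],0],
    [[0,0,0],0],
    [[0,0,0],0],
    [[0,0,0],0],
    [[0,0,0],0],
    [[0,0,0],0],
    [[0,0,0],0],
    [[0,0,0],0],
  ],
)

```text
clock: 68.2
position: [0.5087, 0.1, 0.2943]
ee_rot: [0.772, 0.636, 0.0, -0.0]
ft_force: [-0.4, -0.8, 0.2]
grip_width: 1.0
```

```bash
python3 -c "
from mal import *
snap('wrist','w36'); magcheck('w36',230,460,80,280)
for f in('w1','w36'):
  p,w=cloud('wrist',f);z=w[...,2]
  k=(abs(w[...,1]-.159)<.007)&(abs(w[...,0]-.5505)<.007)&(z>.06)&(z<.12);print(f,k.sum(),np.median(z[k]))
o=manip.get_obs();print(o['clock'],o['position'])
"
```

```text
-60 138.9; -56 352.7; -52 355.7; -48 356.9; -44 359.3; -40 359.0; -36 358.8; -32 360.0; -28 132.1; -24 131.7; -20 131.3; -16 131.5; -12 131.3; -8 131.7; -4 131.4; 0 131.3; 4 131.4; 8 131.3; 12 131.4; 16 131.4; 20 131.4; 24 131.5; 28 131.5; 32 131.6; 36 131.6; 40 131.8; 44 139.4; 48 143.1; 52 138.7; 56 134.7; 60 139.0; 
w1 165 0.0967926064759817
w36 143 0.079124895743448
68.25 [0.50872216 0.10005177 0.29430916]
```

View pics/w36.png

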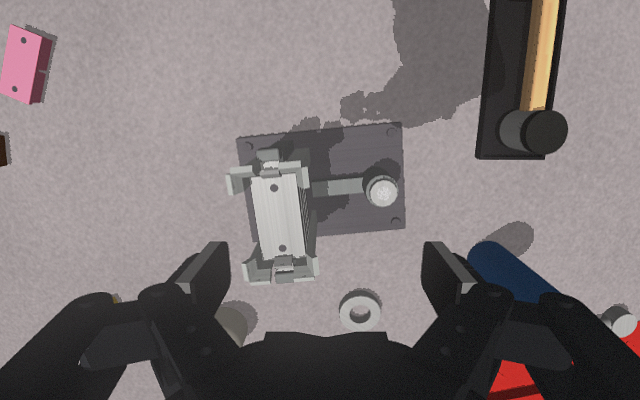

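```bash
python3 -c "
from workcell import manip
print(manip.hand_in()); print(manip.get_obs()['clock'])"
```

```text
the job is handed in; nothing more can be done
None
the job is handed in; nothing more can be done
```

I pressed all five steel pads into the magazine, pushed the lock pin home with the mallet, put the mallet back on its rest, and handed the job in at about 68 s. The yellow, pink and brown look-alikes were left where they were.

**Pads:** the top pad lies flat at about 131.4 mm (the catches' underside is at 132 mm), with both catches over its ends. Each pad was seen level after its press, and all five appear stacked in the column.

**Lock pin:** the mallet hit a hard stop on the second press, at about 44 N. I pressed the pin down slowly rather than striking it. Its head now reads about 79–81 mm, against 80 mm for fully home.

**Mallet:** it stands upright on the rest, its head within about 1 mm of where it started.

**Bystanders:** the robot never went near the can, the jar or the bearing. I checked them only by eye in the last pictures and did not measure them again.

**One disagreement:** the cameras measured the pin dropping only about 17.7 mm, not 20 mm, because it read about 97–98.5 mm at the start instead of 100 mm. The hard stop and the final height both point to the pin being home. If the 17.7 mm is right, it still clears the 16.5 mm needed, but only by about 1 mm.

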